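Load the tube incubator and start it

ROBOT

A 6-joint arm with a two-finger parallel gripper is mounted at the origin on the work surface. World frame = base frame: x ahead of the robot, y to its left, z up, the work surface at z = 0. Lengths are in m, angles in rad, forces in N, time in s.
With the tool pointing down it reaches from about 0.225 to 0.875 m from the base axis. Payload 3.4 kg.
Tool frame: the origin (TCP) lies on the centre line of the jaws, within the pads' length; the fingertips stand 17 mm ahead of it and the grasp point (between the pads) lies 2 mm behind it (manip.finger_overhang is the distance from the TCP to the fingertips, in m); y points along the fingers, x is the direction in which the jaws open and shut, and the axes are right-handed (so a half turn about y gives the same grasp; the last joint's range is limited). The gripper opens to 85 mm and grips with 20 to 120 N. Pads are 22 mm wide; open, the fingers measure 114 mm over their backs; the gripper's body (76 mm by 85 mm) begins 54 mm behind the grasp point. The pads swing forward as they close: fully open they stand 13 mm farther back than shut.
Start: joints at [-1.315, 0.276, 1.505, -0, 1.361, -0.121], TCP at [0.212, -0.535, 0.248] pointing down, gripper open.
Joint ranges: [-2.89, 2.89], [-0.75, 2.08], [0.22, 2.7], [-1.18, 4.32], [0.11, 2.71], [-2.7, 2.7]. Speed limits (rad/s): [2.57, 2.57, 3.14, 3.14, 3.14, 3.14].

INTERFACE

Orientations are given as a unit quaternion [w, x, y, z].
In Python, from rig import manip gives the robot as it stands.
- The arm moves only by the tool arm_command, never from a script. Its argument "commands" is a list of rows, each a list of 3 entries, a list of its own where there are three numbers: the finger opening in cm, from 0 to 8.54, then the shift along the world's x, y, z in cm, then the turn about the world's z in rad. A call has 1 to 12 rows; each row shifts and turns the commanded pose from where the row before left it; what a row does not reach is not made up. A row lasts 1/10 s, in which the tool goes at most 50 mm and 8.59 degrees, less where a joint would pass 70% of its speed; a pose out of reach is approached as far as the arm can. A call with a gripper value outside its range is refused whole. The fingers move at their own pace and stop on an object; "grip_force" is the grip in N (left out, the last holds). Time passes only in rows, so rows that do not move let the fingers close. It gives the time, the measured TCP pose, the force and the opening at its end, in the units of the state.
- manip.get_state(): the state, without advancing time (a new reading comes with each control period).
- manip.get_image(name): name is "scene" or "top" or "wrist"; returns a dict with "pixels" (480x640x3 uint8, red, green, blue), "range_z" (480x640 float32, m along the optical axis (not along the pixel's ray), 0 where there is no reading), "intrinsics" (3x3 intrinsics, pixels), "R" (3x3) and "t" (3): a world point X has camera coordinates R X + t. Camera axes: x right, y down, z forward; pixel columns grow to the right and rows downward; lengths in m; the calibration is good to about 2 mm. The wrist camera is an equidistant fisheye: a pixel r from the principal point sees the ray r / f radians off the axis. A picture is of the moment at which its call begins.
- manip.sign_off(): hands the job in, once; it reports no verdict.
The state is a dict: "clock": time; "qpos": joint angles; "qd": joint speeds; "effort": joint torques, N m; "position": TCP position; "ee_rot": TCP orientation; "contact_force": force on the tool from outside, world axes, zero at the start; "moment": the same for the moment, N m; "width": finger opening in m.
Only numpy, scipy, OpenCV 4.12 (cv2) and the standard library are available. Lean on these libraries where they do the work, as an engineer would, in place of code of your own. Each camera call takes 0.05 s, during which the arm holds its last target.

TASK

Load the tube incubator and start it: raise its lid by the front handle until the springs hold it fully open on their own, and lay every sample tube from the mat inside, one to a V-groove, each lying centred across both rails. Then lower the lid fully shut without slamming it and press the start button on the side pod; leave the bottle, tip box and beaker where they are.

Things in the scene. Friction and masses are not known exactly. Their poses are not given: they have to be found in the camera images.
- lid (a joint): lid angle in rad: 0 shut, 1.65 at the open stop (just past upright). See-through panel in a black frame, 170 (front to back) x 350 x 8 mm, 0.8 kg, hinged along the housing's rear (+x) top edge. Below about 0.95 rad it sinks shut; above, the springs in the hinge push it to the stop and hold it. 1 to 3 N at the handle moves it either way; it is damped.
- lid_handle (a point): middle of the lid's handle: round steel bar, 12 mm diameter, 120 mm long, along the incubator's y axis, on a 12 mm rod at each end; its axis is 40 mm in front of the lid's front edge and 210 mm from the hinge axis. Lid shut: 78 mm above the table, in front of the housing. Lid open: the topmost part, about 283 mm up.
- lid_hinge (a point): middle of the hinge axis, 74 mm above the table, parallel to the incubator's y axis; its frame turns with the lid. The panel's underside lies in the hinge axis; the handle bar's axis lies 4 mm above the underside (lid shut).
- incubator: fixed open white housing 170 (x) x 350 (y) mm, 72 high, walls 6, floor at 20. Origin under its centre on the table; x to the rear, y left, z up. Two rails 12 mm wide run along y at x = -34 and +34 mm, each with five 90-degree V-grooves 62 mm apart, in line across; ridge tops 58 mm up; floor free between the rails. Pod 150 x 75 mm, 45 high, with the button on the right (-y) side.
- start (a joint): travel of the start button in m: 0 up, 0.006 fully down (5 N, springs back); it counts as pressed beyond 0.004.
- start_top (a point): centre of the top of the round start button (30 mm across), on the pod, 67 mm above the table; it is pressed straight down.
- mat: flat dark rubber mat 300 x 300 mm, 4 mm thick, fixed on the table to the left of the incubator; the tubes start on it. Origin under its centre.
- groove1 (a point): groove 1 of 5 (1 leftmost, +y): the point where the centre of a tube lies when seated and centred in this groove, 48 mm above the table; x along the groove (across the rails), as the incubator's axes.
- groove2 (a point): groove 2 of 5 (1 leftmost, +y): the point where the centre of a tube lies when seated and centred in this groove, 48 mm above the table; x along the groove (across the rails), as the incubator's axes.
- groove3 (a point): groove 3 of 5 (1 leftmost, +y): the point where the centre of a tube lies when seated and centred in this groove, 48 mm above the table; x along the groove (across the rails), as the incubator's axes.
- groove4 (a point): groove 4 of 5 (1 leftmost, +y): the point where the centre of a tube lies when seated and centred in this groove, 48 mm above the table; x along the groove (across the rails), as the incubator's axes.
- groove5 (a point): groove 5 of 5 (1 leftmost, +y): the point where the centre of a tube lies when seated and centred in this groove, 48 mm above the table; x along the groove (across the rails), as the incubator's axes.
- tube1: closed sample tube 128 mm long, 40 to 85 g: round whitish body 104 mm long, 30 mm diameter, with a square end piece 30 x 30 x 12 mm on each end (yellow cap at -x, whitish foot at +x) so that it does not roll. Origin at its centre, x along its length; it may be turned any way about x. The round body rests in the groove. May be absent (None).
- tube2: closed sample tube 128 mm long, 40 to 85 g: round whitish body 104 mm long, 30 mm diameter, with a square end piece 30 x 30 x 12 mm on each end (yellow cap at -x, whitish foot at +x) so that it does not roll. Origin at its centre, x along its length; it may be turned any way about x. The round body rests in the groove. May be absent (None).
- tube3: closed sample tube 128 mm long, 40 to 85 g: round whitish body 104 mm long, 30 mm diameter, with a square end piece 30 x 30 x 12 mm on each end (yellow cap at -x, whitish foot at +x) so that it does not roll. Origin at its centre, x along its length; it may be turned any way about x. The round body rests in the groove. May be absent (None).
- tube4: closed sample tube 128 mm long, 40 to 85 g: round whitish body 104 mm long, 30 mm diameter, with a square end piece 30 x 30 x 12 mm on each end (yellow cap at -x, whitish foot at +x) so that it does not roll. Origin at its centre, x along its length; it may be turned any way about x. The round body rests in the groove. May be absent (None).
- tube5: closed sample tube 128 mm long, 40 to 85 g: round whitish body 104 mm long, 30 mm diameter, with a square end piece 30 x 30 x 12 mm on each end (yellow cap at -x, whitish foot at +x) so that it does not roll. Origin at its centre, x along its length; it may be turned any way about x. The round body rests in the groove. May be absent (None).
- bottle: bystander: amber glass bottle 70 mm diameter, 170 mm tall, origin under its centre; leave alone.
- tip_box: bystander: grey box of pipette tips 85 x 125 mm, 66 mm high, origin under its centre; leave alone.
- beaker: bystander: glass beaker 80 mm diameter, 100 mm tall, origin under its centre; leave alone.
There are look-alikes about, which are no part of the job. What is shaped like the tube5 but brown is not meant.

How it is judged:
By the outcome, as a careful person would: the job done as asked, in the order asked, and still so for the second after the job is handed in, with the robot touching nothing.
Of tube1, tube2, tube3, tube4, tube5 only 3 to 5 are there at a start; the rules pass over those that are not, and their reading is None.
At some moment in a run one of tube1, tube2, tube3, tube4, tube5 may be knocked a few centimetres aside while the robot is not near it.
Once in a run the grip may slacken for a moment while it holds something.
It also fails if it takes over 210 s, if anything falls off the work surface, if the arm or the gripper's body presses on something with over 40 N, if the wrist force passes 120 N, or if a joint passes its speed limit or range.

## Working session

There is one attempt and no reset: what is moved stays moved. The work goes in short steps, Python scripts to look and compute and a tool call to move; the robot and the scene stay as the last step left them, time stands still between calls to the robot, and variables do not carry over. Pictures are saved under pics/ and viewed, and the job is handed in when it is done.

Besides the shell and the picture viewer there is one more tool, called after "Emit:" by a JSON object that holds its "name" and its "arguments", one argument or row to a line. arm_command: Moves the arm, as the interface text tells. Its arguments: {"type":"object","properties":{"commands":{"type":"array"},"grip_force":{"type":"number"}},"required":["commands"]}

```bash
ls; mkdir -p pics
python3 - <<'E'
from rig import manip
import cv2
print(manip.get_state())
for n in("scene","top","wrist"):
    d=manip.get_image(n); cv2.imwrite(f"pics/{n}0.png",d["pixels"][:,:,::-1]); print(n,d["intrinsics"].tolist(),d["R"].round(4).tolist(),d["t"].round(4).tolist())
E
```

```text
pics
{'clock': 0.0, 'qpos': array([-1.31503318e+00,  2.76637203e-01,  1.50615878e+00,  2.25925780e-05,
        1.36068193e+00, -1.21004943e-01]), 'qd': array([-0.00042997,  0.00033603, -0.0009967 , -0.00061558, -0.00078104,
       -0.00013069]), 'effort': array([ 2.57495798e-03, -4.16764069e+01, -2.45806807e+01,  5.08786979e-05,
        1.12110190e-02, -4.29723057e-07]), 'position': array([ 0.21142486, -0.53418297,  0.24740539]), 'ee_rot': array([ 0.58523315, -0.58434436,  0.39801623, -0.39702255]), 'contact_force': array([ 0.95942132, -0.45124283,  0.43720631]), 'moment': array([-0.00931099, -0.01079415, -0.03580914]), 'width': 0.08536917746440717}
scene [[522.4329447465029, 0.0, 316.1844252148197], [0.0, 522.4329447465029, 240.2808768614213], [0.0, 0.0, 1.0]] [[-0.1953, 0.9807, -0.0111], [0.8499, 0.1636, -0.5008], [-0.4894, -0.1072, -0.8655]] [0.1607, -0.3951, 1.4283]
top [[544.5521851563233, 0.0, 319.7846075680132], [0.0, 544.5521851563233, 240.35538817890676], [0.0, 0.0, 1.0]] [[0.0103, -0.9999, -0.0105], [-0.9811, -0.0081, -0.1932], [0.1931, 0.0123, -0.9811]] [-0.0468, 0.5258, 1.0679]
wrist [[371.64829954431775, 0.0, 320.4886161270136], [0.0, 371.64829954431775, 236.81273856420088], [0.0, 0.0, 1.0]] [[0.3689, -0.9295, -0.0021], [-0.8813, -0.3505, 0.3171], [-0.2955, -0.1151, -0.9484]] [-0.5738, -0.0409, 0.3808]
```

View pics/scene0.png

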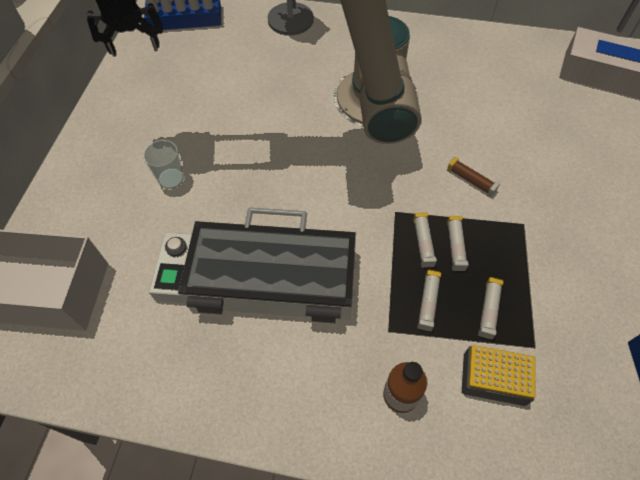

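View pics/top0.png

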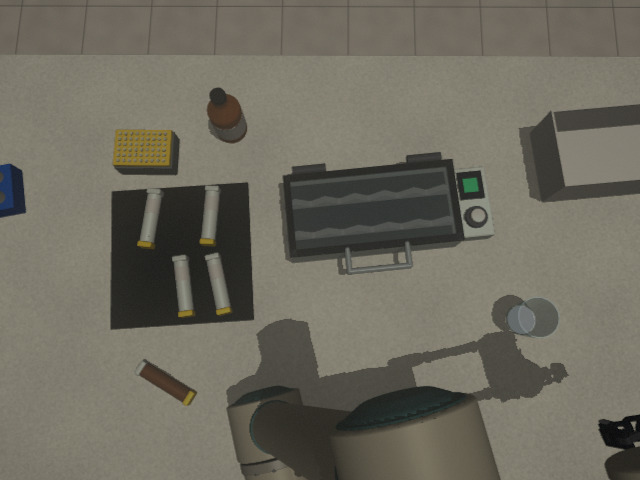

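View pics/wrist0.png

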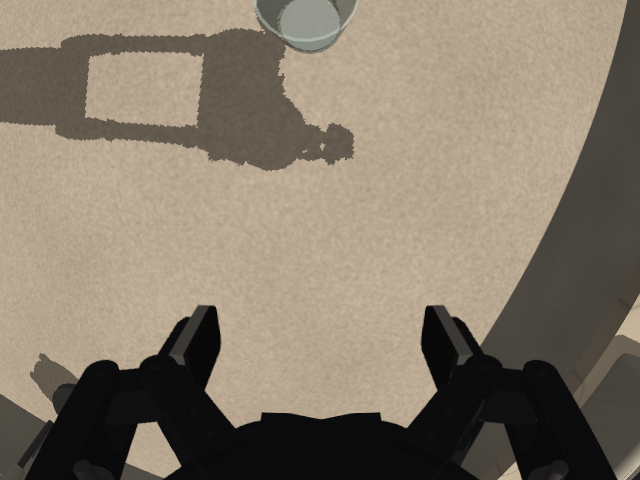

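The scene camera shows the following:
- Four whitish tubes with yellow caps on the mat, at about (425,240), (457,243), (429,300) and (491,307).
- A brown look-alike off the mat at (472,175).
- The incubator with its lid shut, handle at (276,213) and button at (176,243).
- The bottle, tip box and beaker nearby.

Next I'll measure positions.

```bash
cat > h.py <<'E'
from rig import manip
import numpy as np, cv2
from scipy.spatial.transform import Rotation as Ro
def img(n,save=None):
    d=manip.get_image(n)
    if save: cv2.imwrite(f"pics/{save}.png",d["pixels"][:,:,::-1])
    return d
def ray(d,u,v,n):
    K=d["intrinsics"]; x=(u-K[0,2])/K[0,0]; y=(v-K[1,2])/K[1,1]
    if n=="wrist":
        r=np.hypot(x,y); s=np.sin(r)/r if r>1e-9 else 1; c=np.array([x*s,y*s,np.cos(r)])
    else: c=np.array([x,y,1.])
    R=np.array(d["R"]); t=np.array(d["t"]); return -R.T@t, R.T@c
def onz(d,u,v,z,n="top"):
    o,r=ray(d,u,v,n); return o+r*(z-o[2])/r[2]
def dep(d,u,v,n="top"):
    zz=float(d["range_z"][int(round(v)),int(round(u))]); R=np.array(d["R"]);t=np.array(d["t"])
    o,r=ray(d,u,v,n); rc=R@r; return o+r*zz/rc[2]
def cloud(d):
    K=d["intrinsics"]; z=d["range_z"].astype(float); v,u=np.mgrid[:480,:640]
    c=np.stack([(u-K[0,2])/K[0,0]*z,(v-K[1,2])/K[1,1]*z,z],-1)
    return (c-np.array(d["t"]))@np.array(d["R"])
def tri(d1,p1,n1,d2,p2,n2):
    o1,r1=ray(d1,*p1,n1);o2,r2=ray(d2,*p2,n2)
    s,_,_,_=np.linalg.lstsq(np.stack([r1,-r2],1),o2-o1,rcond=None)
    a=o1+r1*s[0];b=o2+r2*s[1];return (a+b)/2,np.linalg.norm(a-b)
def st():
    s=manip.get_state(); R=Ro.from_quat(np.roll(s["ee_rot"],-1)).as_matrix()
    print("t%.2f"%s["clock"],"pos",s["position"].round(4),"jaw yaw %.3f"%np.arctan2(R[1,0],R[0,0]),"tool y",R[:,1].round(3),"F",s["contact_force"].round(1),"w %.4f"%s["width"],"q",s["qpos"].round(2)); return s
def tubes(d,zc=0.019,name="top"):
    """white bodies by depth-free mask: axis from cap centroid + body"""
    P=d["pixels"]; hsv=cv2.cvtColor(np.ascontiguousarray(P),cv2.COLOR_RGB2HSV); C=cloud(d)
    return hsv,C
E
python3 - <<'E'
from h import *
st()
for n in("top","scene"):
    d=img(n); C=cloud(d); hsv=cv2.cvtColor(np.ascontiguousarray(d["pixels"]),cv2.COLOR_RGB2HSV)
    # tubes: height 0.012..0.05 in the mat area
    m=((C[...,2]>0.012)&(C[...,2]<0.045)&(C[...,1]>0.1)&(C[...,0]>0.2)&(d["range_z"]>0)).astype(np.uint8)
    k,lab,s,c=cv2.connectedComponentsWithStats(m)
    for i in range(1,k):
        if s[i,4]<150: continue
        pts=C[lab==i]; x=pts[:,:2]; rect=cv2.minAreaRect(np.argwhere(lab==i)[:,::-1].astype(np.float32))
        rw=cv2.minAreaRect((x*1000).astype(np.float32))
        hs=np.median(hsv[lab==i],0)
        yel=(lab==i)&(hsv[...,0]>15)&(hsv[...,0]<32)&(hsv[...,1]>150)
        print(n,i,s[i,4],c[i].round(0),"world rect",np.round(rw[0],1),np.round(rw[1],1),round(rw[2],1),"z95 %.4f"%np.percentile(pts[:,2],95),hs,"cap",C[yel].mean(0).round(3) if yel.any() else None)
d=img("top"); C=cloud(d)
m=((C[...,2]>0.068)&(C[...,2]<0.095)&(abs(C[...,1])<0.4)&(C[...,0]>0.3)&(d["range_z"]>0)).astype(np.uint8)
k,lab,s,c=cv2.connectedComponentsWithStats(m)
for i in range(1,k):
    if s[i,4]>60: 
        q=C[lab==i]; rw=cv2.minAreaRect((q[:,:2]*1000).astype(np.float32)); print("hi",s[i],c[i].round(),rw,np.median(q[:,2]))
for n in("top","scene"):
    d=img(n,n+"1"); a={"top":(270,140,510,290),"scene":(140,195,370,330)}[n]
    cr=d["pixels"][a[1]:a[3],a[0]:a[2],::-1]; cv2.imwrite(f"pics/{n}_crop.png",cv2.resize(cr,None,fx=3.3,fy=3.3,interpolation=cv2.INTER_CUBIC))
E
```

```text
t0.15 pos [ 0.2115 -0.5343  0.2477] jaw yaw -1.194 tool y [-0.     0.001 -1.   ] F [0.5 0.5 0.1] w 0.0856 q [-1.32  0.28  1.51  0.    1.36 -0.12]
top 1 177 [234. 135.] world rect [768.1 150.3] [28.6 68.5] 24.0 z95 0.0430 [19. 36. 70.] cap None
top 2 443 [156. 164.] world rect [692.9 318.4] [ 68.7 147.4] 32.7 z95 0.0437 [25. 31. 51.] cap None
top 6 452 [ 15. 194.] world rect [630.1 613.9] [ 46.7 111.1] 76.3 z95 0.0437 [111. 101.  50.] cap None
top 11 871 [210. 216.] world rect [584.  193.9] [ 30.5 127.9] 87.3 z95 0.0364 [ 30.  26. 122.] cap [0.526 0.195 0.033]
top 13 906 [150. 218.] world rect [577.1 320.8] [ 31.2 128.7] 84.4 z95 0.0367 [ 28.  26. 120.] cap [0.519 0.325 0.033]
top 18 916 [218. 284.] world rect [437.9 169.9] [127.8  31. ] 14.4 z95 0.0368 [ 30.  26. 122.] cap [0.382 0.154 0.034]
top 19 937 [183. 286.] world rect [433.  241.9] [128.1  30.3] 10.4 z95 0.0365 [ 30.  26. 121.] cap [0.376 0.232 0.033]
top 22 999 [164. 382.] world rect [237.9 268.3] [128.9  30.4] 60.4 z95 0.0329 [ 13. 103.  74.] cap [0.211 0.217 0.03 ]
scene 1 660 [473. 176.] world rect [242.8 270.3] [127.3  3
[... 372 characters left out ...]
 0.0360 [ 21.  36. 158.] cap [0.528 0.199 0.033]
scene 5 907 [491. 308.] world rect [580.4 323.7] [ 30.6 129.4] 84.3 z95 0.0361 [ 21.  37. 158.] cap [0.522 0.329 0.033]
scene 7 184 [636. 349.] world rect [623.4 609.9] [56.9  5.4] 10.1 z95 0.0412 [110. 181.  51.] cap None
scene 8 498 [487. 389.] world rect [752.7 320.3] [147.3  69. ] 56.2 z95 0.0438 [23. 30. 43.] cap None
hi [210 109  33  24 187] [230. 125.] ((770.6564331054688, 150.03152465820312), (32.028541564941406, 69.37601470947266), 26.883087158203125) 0.0817329343417691
hi [  282   152   183   123 15463] [372. 209.] ((577.6903076171875, -148.4050750732422), (238.20782470703125, 350.9454040527344), 6.312631607055664) 0.0808066761143899
```

View pics/top_crop.png

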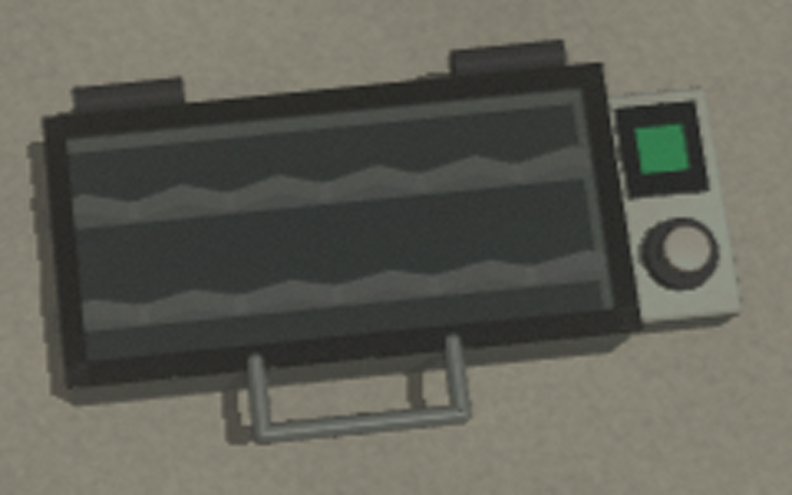

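View pics/scene_crop.png

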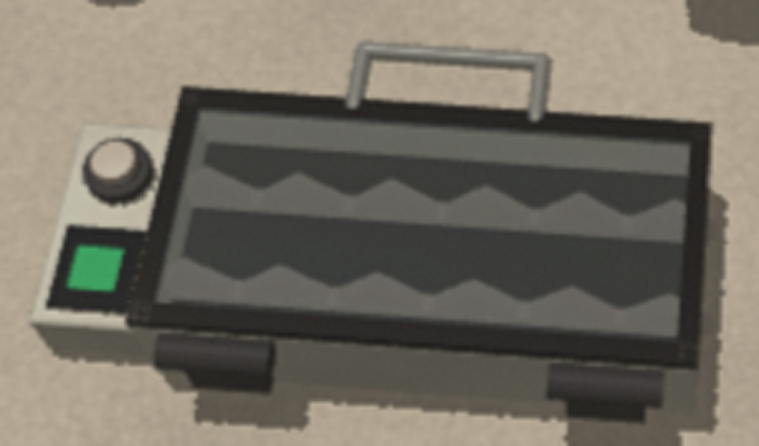

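Run:
```python
from h import *
for n in("top","scene"):
    d=img(n); C=cloud(d); hsv=cv2.cvtColor(np.ascontiguousarray(d["pixels"]),cv2.COLOR_RGB2HSV)
    m=((C[...,2]>0.073)&(C[...,2]<0.09)&(abs(C[...,1]+0.148)<0.19)&(C[...,0]>0.4)&(C[...,0]<0.75)).astype(np.uint8)
    # panel: remove handle by opening
    p=cv2.morphologyEx(m,cv2.MORPH_OPEN,np.ones((13,13),np.uint8))
    k,lab,s,c=cv2.connectedComponentsWithStats(p); i=1+np.argmax(s[1:,4]); q=C[lab==i]
    rw=cv2.minAreaRect((q[:,:2]*1000).astype(np.float32)); print(n,"panel",rw,np.median(q[:,2]),s[i])
    hm=(m>0)&(cv2.dilate(p,np.ones((5,5),np.uint8))==0)
    k,lab,s,c=cv2.connectedComponentsWithStats(hm.astype(np.uint8))
    for j in range(1,k):
        if s[j,4]>30:
            q=C[lab==j]; print(" handle?",s[j],cv2.minAreaRect((q[:,:2]*1000).astype(np.float32)),np.percentile(q[:,2],[5,50,95]).round(4))
    # button
    b=((C[...,2]>0.055)&(C[...,2]<0.075)&(C[...,1]<-0.31)&(C[...,1]>-0.45)&(C[...,0]>0.45)&(C[...,0]<0.65)).astype(np.uint8)
    k,lab,s,c=cv2.connectedComponentsWithStats(b)
    for j in range(1,k):
        if s[j,4]>30:
            q=C[lab==j]; t=q[q[:,2]>0.062]; print(" button?",s[j],cv2.minEnclosingCircle((t[:,:2]*1000).astype(np.float32)),np.percentile(q[:,2],[5,50,95]).round(4))
```

```text
top panel ((590.2763061523438, -146.85247802734375), (173.00765991210938, 351.33343505859375), 6.638568878173828) 0.0808285980401493 [  286   160   177    95 13327]
 handle? [407 152  34  10 193] ((700.266845703125, -254.3659210205078), (15.831082344055176, 69.47120666503906), 9.395123481750488) [0.0739 0.0769 0.0805]
 handle? [282 164  44  37 516] ((654.5848388671875, 2.0256195068359375), (49.31014633178711, 111.65467071533203), 45.382564544677734) [0.0744 0.0801 0.085 ]
 handle? [345 247  68  28 578] ((480.05767822265625, -158.9979248046875), (42.15087890625, 132.20175170898438), 6.792422771453857) [0.0789 0.0834 0.0868]
 button? [465 206  23  22 341] ((575.4344482421875, -365.0626525878906), 17.780885696411133) [0.0558 0.061  0.0696]
scene panel ((591.2562255859375, -144.41082763671875), (173.364990234375, 350.5067138671875), 6.1211442947387695) 0.07991114705299031 [  182   222   174    83 11966]
 handle? [246 208  61  18 424] ((481.182861328125, -155.88113403320312), (40.920127868652344, 131.1681365966797), 6.578640937805176) [0.0768 0.0817 0.0851]
 handle? [241 292   7   8  49] ((674.3853149414062, -176.490234375), (13.581111907958984, 12.703716278076172), 13.101211547851562) [0.0756 0.0807 0.0841]
 handle? [187 297  36  10 230] ((702.2784423828125, -252.67613220214844), (18.533029556274414, 71.53075408935547), 7.92903470993042) [0.0732 0.0754 0.0783]
 handle? [306 306  36  11 248] ((675.5772094726562, -14.161636352539062), (19.63547706604004, 69.89234161376953), 8.117103576660156) [0.0734 0.0758 0.0785]
 button? [165 237  21  18 261] ((580.025390625, -360.3329772949219), 15.582560539245605) [0.0555 0.0621 0.0682]
```

Panel centre is about (0.591, −0.146), yaw about 6.4°, top at 80 mm. Both views agree within 3 mm and the sizes match. Handle middle is about (0.467, −0.160). I'm moving above it.

Emit:
{"name": "arm_command", "arguments": {
  "commands": [
    [8.5, [2.1, 3.1, 0], 0.109],
    [8.5, [2.1, 3.1, 0], 0.109],
    [8.5, [2.1, 3.1, 0], 0.109],
    [8.5, [2.1, 3.1, 0], 0.109],
    [8.5, [2.1, 3.1, 0], 0.109],
    [8.5, [2.1, 3.1, 0], 0.109],
    [6, [2.1, 3.1, 0], 0.109],
    [5, [2.1, 3.1, 0], 0.109],
    [4, [2.1, 3.1, 0], 0.109],
    [3.5, [2.1, 3.1, 0], 0.109],
    [3.5, [2.1, 3.1, 0], 0.109],
    [3.5, [2.1, 3.1, 0], 0.109]
  ],
  "grip_force": 30
}}

```text
clock: 1.7
position: [0.4643, -0.1613, 0.2486]
ee_rot: [-0.706, 0.706, 0.042, -0.042]
contact_force: [0.6, 0.7, -0.2]
width: 0.0345
```

Run:
```python
from h import *
d=img("wrist","w1"); st()
```

```text
t1.75 pos [ 0.4672 -0.1567  0.2486] jaw yaw 0.124 tool y [ 0.004  0.005 -1.   ] F [ 3.6  3.6 -0.3] w 0.0349 q [-0.47  0.15  1.67  0.01  1.32 -0.6 ]
```

View pics/w1.png

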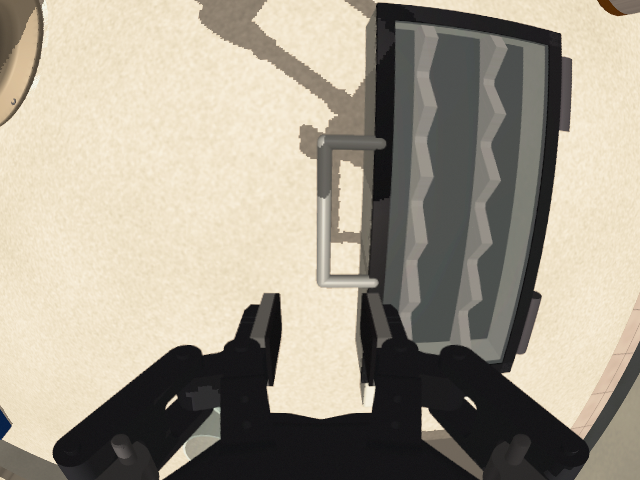

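Run:
```python
from h import *
d=img("wrist"); st()
for p in [(323,140),(323,210),(323,283)]: print(onz(d,*p,0.078,"wrist").round(4))
```

```text
t1.80 pos [ 0.4655 -0.1593  0.2485] jaw yaw 0.120 tool y [ 0.002  0.002 -1.   ] F [ 0.1 -0.9  1.3] w 0.0349 q [-0.47  0.15  1.67  0.    1.32 -0.59]
[ 0.4628 -0.0922  0.078 ]
[ 0.47   -0.1491  0.078 ]
[ 0.4784 -0.2145  0.078 ]
```

Emit:
{"name": "arm_command", "arguments": {
  "commands": [
    [3.5, [0.1, 0.1, -2.5], 0],
    [3.5, [0.1, 0, -3.5], 0],
    [3.5, [0, 0, -3.5], 0],
    [3.5, [0, 0, -1.5], 0],
    [3.5, [0, 0, 0], 0],
    [3.5, [0, 0, 0], 0]
  ]
}}

```text
clock: 2.4
position: [0.4657, -0.1624, 0.1388]
ee_rot: [-0.706, 0.706, 0.04, -0.04]
contact_force: [0.3, -0.8, 0.5]
width: 0.0351
```

Run:
```python
from h import *
d=img("wrist","w2"); st()
```

```text
t2.45 pos [ 0.4662 -0.1625  0.1394] jaw yaw 0.113 tool y [ 0.002 -0.001 -1.   ] F [ 0.2  0.3 -0.2] w 0.0349 q [-0.48  0.24  1.84 -0.    1.05 -0.59]
```

View pics/w2.png

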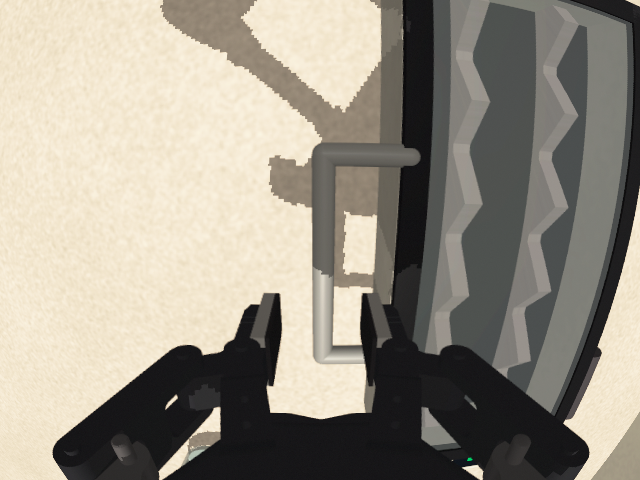

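Run:
```python
from h import *
d=img("wrist"); s=st()
a=onz(d,323,152,0.078,"wrist");b=onz(d,323,354,0.078,"wrist");print(a,b,(a+b)/2,np.linalg.norm(a-b),np.degrees(np.arctan2(b[0]-a[0],a[1]-b[1])))
```

```text
t2.50 pos [ 0.4664 -0.1625  0.1397] jaw yaw 0.113 tool y [ 0.003 -0.001 -1.   ] F [0.5 0.6 0.3] w 0.0349 q [-0.48  0.24  1.84 -0.    1.05 -0.59]
[ 0.4610112  -0.09828023  0.078     ] [ 0.47507457 -0.21830057  0.078     ] [ 0.46804289 -0.1582904   0.078     ] 0.12084147593335119 6.68314722416859
```

Emit:
{"name": "arm_command", "arguments": {
  "commands": [
    [3.5, [0.1, 0.4, -2], 0],
    [3.5, [0.1, 0, -2.5], 0],
    [3.5, [0, 0, -2], 0],
    [3.5, [0, 0, 0], 0],
    [1.0, [0, 0, 0], 0],
    [0.5, [0, 0, 0], 0],
    [0.5, [0, 0, 0], 0],
    [0.5, [0, 0, 0], 0],
    [0.5, [0, 0, 0], 0]
  ]
}}

```text
clock: 3.4
position: [0.4666, -0.1584, 0.0746]
ee_rot: [-0.705, 0.707, 0.04, -0.041]
contact_force: [-4.5, -2.8, 0.9]
width: 0.0111
```

Run:
```python
from h import *
st()
# arc plan: increments from handle shut, angle steps
R=0.21;yaw=0.113;b=np.arctan2(0.004,0.21)
th=np.linspace(0,1.66,23)
r=-R*np.cos(th+b); z=R*np.sin(th+b)
for a,dr,dz in zip(th[1:],np.diff(r),np.diff(z)): print("%.2f  [%.2f, %.2f, %.2f]"%(a,100*dr*np.cos(yaw),100*dr*np.sin(yaw),100*dz))
```

```text
t3.40 pos [ 0.4666 -0.1584  0.0746] jaw yaw 0.115 tool y [-0.001 -0.002 -1.   ] F [-4.5 -2.8  0.9] w 0.0111 q [-0.47  0.32  1.93 -0.    0.89 -0.58]
0.08  [0.09, 0.01, 1.58]
0.15  [0.21, 0.02, 1.57]
0.23  [0.32, 0.04, 1.55]
0.30  [0.44, 0.05, 1.52]
0.38  [0.55, 0.06, 1.48]
0.45  [0.66, 0.08, 1.44]
0.53  [0.77, 0.09, 1.38]
0.60  [0.87, 0.10, 1.32]
0.68  [0.97, 0.11, 1.25]
0.75  [1.06, 0.12, 1.17]
0.83  [1.14, 0.13, 1.09]
0.91  [1.22, 0.14, 1.00]
0.98  [1.29, 0.15, 0.91]
1.06  [1.36, 0.15, 0.81]
1.13  [1.41, 0.16, 0.70]
1.21  [1.46, 0.17, 0.59]
1.28  [1.50, 0.17, 0.48]
1.36  [1.53, 0.17, 0.36]
1.43  [1.55, 0.18, 0.25]
1.51  [1.57, 0.18, 0.13]
1.58  [1.57, 0.18, 0.01]
1.66  [1.57, 0.18, -0.11]
```

Emit:
{"name": "arm_command", "arguments": {
  "commands": [
    [0.5, [0.1, 0, 1.6], 0],
    [0.5, [0.2, 0, 1.6], 0],
    [0.5, [0.3, 0, 1.5], 0],
    [0.5, [0.4, 0.1, 1.5], 0],
    [0.5, [0.6, 0.1, 1.5], 0],
    [0.5, [0.6, 0.1, 1.4], 0],
    [0.5, [0.8, 0.1, 1.4], 0],
    [0.5, [0.9, 0.1, 1.3], 0]
  ]
}}

```text
clock: 4.2
position: [0.5034, -0.1544, 0.1932]
ee_rot: [-0.705, 0.707, 0.038, -0.043]
contact_force: [-8.6, -5.8, 2.3]
width: 0.0104
```

Run:
```python
from h import *
st()
```

```text
t4.20 pos [ 0.5034 -0.1544  0.1932] jaw yaw 0.115 tool y [-0.006 -0.004 -1.   ] F [-8.6 -5.8  2.3] w 0.0104 q [-0.43  0.24  1.69 -0.01  1.21 -0.54]
```

Emit:
{"name": "arm_command", "arguments": {
  "commands": [
    [0.5, [0.9, 0, 1.3], 0],
    [0.5, [1.0, 0, 1.2], 0],
    [0.5, [1.1, 0.1, 1.1], 0],
    [0.5, [1.2, 0.1, 1.0], 0],
    [0.5, [1.3, 0.1, 0.9], 0],
    [0.5, [1.4, 0.1, 0.8], 0],
    [0.5, [1.4, 0.1, 0.7], 0],
    [0.5, [1.4, 0.2, 0.6], 0]
  ]
}}

```text
clock: 5.0
position: [0.6025, -0.1437, 0.2709]
ee_rot: [0.707, -0.705, -0.041, 0.04]
contact_force: [-3.1, 3.7, 5.1]
width: 0.0107
```

Run:
```python
from h import *
st()
img("scene","s2")
```

```text
t5.00 pos [ 0.6025 -0.1437  0.2709] jaw yaw 0.114 tool y [ 0.     0.003 -1.   ] F [-3.1  3.7  5.1] w 0.0107 q [-0.35  0.33  1.37  0.    1.44 -0.46]
```

View pics/s2.png

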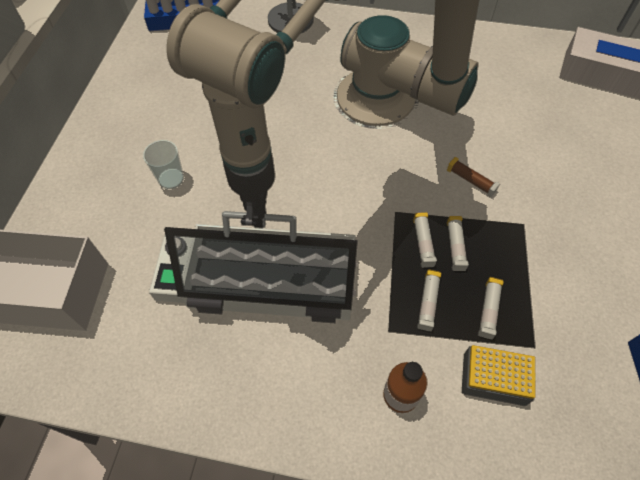

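Lid is rising, about 1.2 rad. I'll follow it to the stop.

Emit:
{"name": "arm_command", "arguments": {
  "commands": [
    [0.5, [1.5, 0.2, 0.5], 0],
    [0.5, [1.5, 0.2, 0.4], 0],
    [0.5, [1.5, 0.2, 0.2], 0],
    [0.5, [1.5, 0.2, 0.1], 0],
    [0.5, [1.4, 0.1, 0], 0],
    [0.5, [1.0, 0.1, 0], 0],
    [0.5, [0, 0, 0], 0]
  ]
}}

```text
clock: 5.75
position: [0.6899, -0.1341, 0.2813]
ee_rot: [0.706, -0.705, -0.043, 0.039]
contact_force: [1.6, 4.2, 5.1]
width: 0.0109
```

Run:
```python
from h import *
st()
```

```text
t5.75 pos [ 0.6899 -0.1341  0.2813] jaw yaw 0.115 tool y [ 0.006  0.002 -1.   ] F [1.6 4.2 5.1] w 0.0109 q [-0.29  0.46  1.14  0.    1.54 -0.41]
```

Emit:
{"name": "arm_command", "arguments": {
  "commands": [
    [3.5, [0, 0, 0], 0],
    [3.5, [0, 0, 0], 0],
    [3.5, [0, 0, 0], 0],
    [3.5, [0, 0, 2], 0],
    [3.5, [0, 0, 3], 0],
    [3.5, [-3, 1, 3], 0],
    [3.5, [-4, 2, 0], 0.1],
    [3.5, [-4, 4, 0], 0.14],
    [3.5, [-3, 4, 0], 0.14],
    [3.5, [-2, 4, 0], 0.14]
  ]
}}

```text
clock: 6.75
position: [0.5294, 0.0099, 0.3597]
ee_rot: [-0.671, 0.672, 0.221, -0.222]
contact_force: [1.1, 0.4, 0.4]
width: 0.0352
```

Run:
```python
from h import *
st()
d=img("scene","s3"); e=img("top","t3")
```

```text
t6.75 pos [0.5294 0.0099 0.3597] jaw yaw 0.638 tool y [-0.    -0.001 -1.   ] F [1.1 0.4 0.4] w 0.0352 q [-0.11  0.16  1.38 -0.    1.59 -0.75]
```

View pics/s3.png

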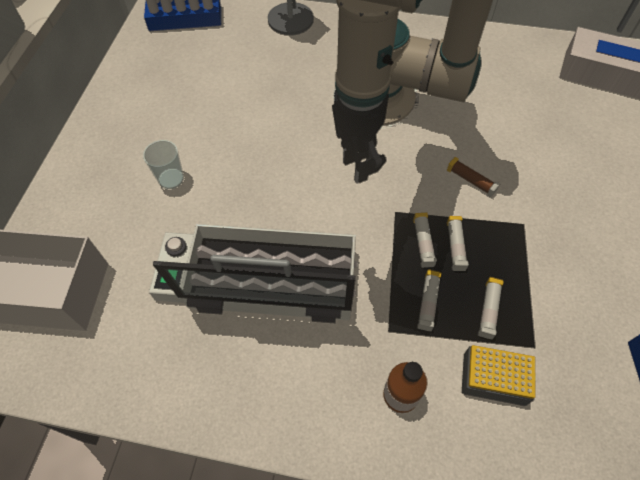

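View pics/t3.png

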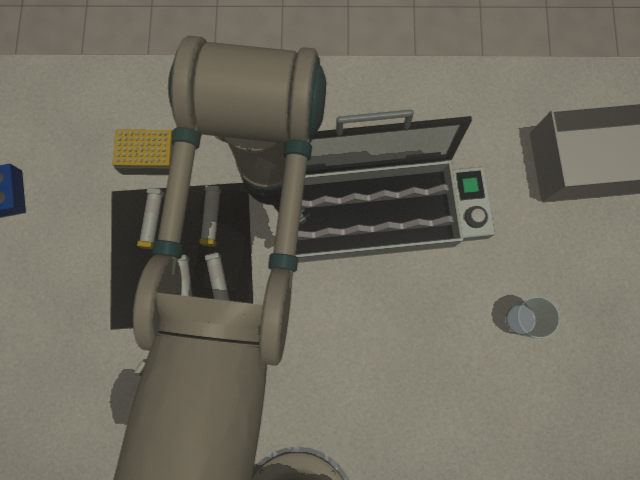

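Lid stands open unaided, topmost in both views. Next I'll refine the housing and rail pose now that the interior is visible.

Run:
```python
from h import *
c0=np.array([0.5908,-0.1456]);yaw=np.radians(6.4);ax=np.array([np.cos(yaw),np.sin(yaw)]);ay=np.array([-ax[1],ax[0]])
for n in("scene","top"):
    d=img(n); C=cloud(d); q=C.reshape(-1,3); 
    L=np.stack([(q[:,:2]-c0)@ax,(q[:,:2]-c0)@ay],1)*1000
    # front wall rim
    rim=(abs(q[:,2]-0.072)<0.005)&(L[:,0]<-70)&(L[:,0]>-100)&(abs(L[:,1])<160)
    p=np.polyfit(L[rim,1],L[rim,0],1); print(n,"front rim mid",p, np.percentile(L[rim,0],[2,98]),rim.sum())
    for sgn in(1,-1):
        m=(abs(q[:,2]-0.072)<0.004)&(abs(L[:,1]-sgn*172)<12)&(abs(L[:,0])<60)
        if m.sum()>20: print("  side",sgn,np.percentile(L[m,1],[3,50,97]),m.sum())
    for rx in(-34,34):
        m=(abs(L[:,0]-rx)<6)&(abs(L[:,1])<165)&(q[:,2]>0.03)&(q[:,2]<0.07)
        y=L[m,1];z=q[m,2]*1000
        # correlate with triangle profile
        best=[]
        for o in np.arange(-10,10,.5):
            t=((y-o+31)%62)-31; model=38-15*np.sqrt(2)+48-38+ 0*t
            zz=np.minimum(58, 26.8+abs(t)); best.append((np.median(abs(z-zz-np.median(z-zz))),o))
        print("  rail",rx,m.sum(),min(best), z.min(),z.max())
```

```text
scene front rim mid [ 1.92693385e-03 -8.00805379e+01] [-84.4484577  -76.62272031] 433
  side 1 [170.61319615 173.28909113 176.07045957] 85
  side -1 [-172.92230514 -169.66999281 -166.87329553] 85
  rail -34 682 (np.float64(1.5502220168492293), np.float64(1.5)) 30.071444421311774 59.83319149768805
  return _methods._mean(a, axis=axis, dtype=dtype,
  ret = ret.dtype.type(ret / rcount)
Traceback (most recent call last):
ValueError: zero-size array to reduction operation minimum which has no identity
```

Run:
```python
from h import *
c0=np.array([0.5908,-0.1456]);yaw=np.radians(6.4);ax=np.array([np.cos(yaw),np.sin(yaw)]);ay=np.array([-ax[1],ax[0]])
for n in("scene","top"):
    d=img(n); C=cloud(d); q=C.reshape(-1,3); 
    L=np.stack([(q[:,:2]-c0)@ax,(q[:,:2]-c0)@ay],1)*1000
    rim=(abs(q[:,2]-0.072)<0.005)&(L[:,0]<-70)&(L[:,0]>-100)&(abs(L[:,1])<160)
    p=np.polyfit(L[rim,1],L[rim,0],1); print(n,"front rim mid",p, np.percentile(L[rim,0],[2,98]),rim.sum())
    for sgn in(1,-1):
        m=(abs(q[:,2]-0.072)<0.004)&(abs(L[:,1]-sgn*172)<12)&(abs(L[:,0])<60)
        if m.sum()>20: print("  side",sgn,np.percentile(L[m,1],[3,50,97]),m.sum())
    m=(abs(L[:,1])<150)&(q[:,2]>0.055)&(q[:,2]<0.066)&(abs(L[:,0])<60)
    for s in(1,-1):
        mm=m&(s*L[:,0]>0); print("  ridge x",np.percentile(L[mm,0],[5,50,95]),mm.sum())
        y=L[mm,1]; ph=np.angle(np.exp(2j*np.pi*(y-31)/62).sum())/2/np.pi*62; print("   ridge phase offset y",ph)
```

```text
scene front rim mid [ 3.15502402e-03 -8.00606928e+01] [-84.73359658 -76.40489589] 432
  side 1 [170.64883967 173.3452377  175.91364425] 82
  side -1 [-172.89040219 -169.63045219 -166.80124319] 81Traceback (most recent call last):
  File "<stdin>", line 13, in <module>
    return _quantile_unchecked(
        a, q, axis, out, overwrite_input, method, keepdims, weights)
    return _ureduce(a,
                    func=_quantile_ureduce_func,
    ...<5 lines>...
                    overwrite_input=overwrite_input,
                    method=method)
    r = func(a, **kwargs)
    result = _quantile(arr,
                       quantiles=q,
    ...<2 lines>...
                       out=out,
                       weights=wgt)
    slices_having_nans = np.isnan(arr[-1, ...])
                                  ~~~^^^^^^^^^
IndexError: index -1 is out of bounds for axis 0 with size 0
```

Run:
```python
from h import *
c0=np.array([0.5908,-0.1456]);yaw=np.radians(6.4);ax=np.array([np.cos(yaw),np.sin(yaw)]);ay=np.array([-ax[1],ax[0]])
for n in("scene","top"):
    d=img(n); C=cloud(d); q=C.reshape(-1,3); 
    L=np.stack([(q[:,:2]-c0)@ax,(q[:,:2]-c0)@ay],1)*1000
    rim=(abs(q[:,2]-0.072)<0.005)&(L[:,0]<-70)&(L[:,0]>-100)&(abs(L[:,1])<160)
    p=np.polyfit(L[rim,1],L[rim,0],1); print(n,"front rim mid",p, np.percentile(L[rim,0],[2,98]),rim.sum())
    for sgn in(1,-1):
        m=(abs(q[:,2]-0.072)<0.004)&(abs(L[:,1]-sgn*172)<12)&(abs(L[:,0])<60)
        if m.sum()>20: print("  side",sgn,np.percentile(L[m,1],[3,50,97]),m.sum())
    m=(abs(L[:,1])<150)&(q[:,2]>0.055)&(q[:,2]<0.066)&(abs(L[:,0])<60)
    for s in(1,-1):
        mm=m&(s*L[:,0]>0)
        if mm.sum()<20: continue
        print("  ridge x",np.percentile(L[mm,0],[5,50,95]),mm.sum())
        y=L[mm,1]; ph=np.angle(np.exp(2j*np.pi*(y-31)/62).sum())/2/np.pi*62; print("   ridge phase offset y",ph)
```

```text
scene front rim mid [ 2.23928123e-03 -8.00419964e+01] [-84.26988489 -76.48022961] 438
  side 1 [170.6673043  173.38786202 176.03330842] 80
  side -1 [-172.97983309 -169.6909158  -166.49058809] 86
  ridge x [-39.23934869 -32.975803   -26.7957025 ] 51
   ridge phase offset y 1.6527988384632772
top front rim mid [ 2.44079550e-03 -8.33792484e+01] [-86.34210603 -79.9059516 ] 490
  side -1 [-175.39789869 -171.89071412 -169.0987817 ] 173
  ridge x [27.48779211 32.58692455 38.75768967] 70
   ridge phase offset y -0.5788906337740889
  ridge x [-40.61503871 -35.92931339 -30.11090167] 93
   ridge phase offset y -0.1296944101250608
```

Pose settled: incubator centre (0.5907, −0.1449), yaw 0.110. Rim and ridge checks in both views fall within 2 mm. Moving over the first tube at about (0.4395, 0.171), yaw 0.249.

Emit:
{"name": "arm_command", "arguments": {
  "commands": [
    [5, [-1, 1.6, -1], 0.12],
    [5, [-1, 1.6, -1.5], 0.12],
    [5, [-1, 1.6, -2], 0.12],
    [5, [-1, 1.6, -2], 0.12],
    [5, [-1, 1.6, -2], 0.12],
    [5, [-1, 1.6, -2], 0.12],
    [5, [-1, 1.6, -2], 0.12],
    [5, [-1, 1.6, -2], 0.12],
    [5, [-1, 1.6, -2], 0.11],
    [5, [0, 1.6, -2], 0.11],
    [5, [0, 0, -2], 0],
    [5, [0, 0, 0], 0]
  ]
}}

```text
clock: 8.25
position: [0.4412, 0.1686, 0.1515]
ee_rot: [0.437, -0.435, -0.555, 0.559]
contact_force: [-0.3, -0.6, -0.2]
width: 0.0501
```

```bash
cat >> h.py <<'E'
def findt(n="scene",corr=(-1.6,-1.4)):
    d=img(n); C=cloud(d); hsv=cv2.cvtColor(np.ascontiguousarray(d["pixels"]),cv2.COLOR_RGB2HSV)
    m=((C[...,2]>0.012)&(C[...,2]<0.045)&(C[...,1]>0.02)&(C[...,1]<.5)&(C[...,0]>0.3)&(C[...,0]<.72)&(d["range_z"]>0)&(hsv[...,2]>60)).astype(np.uint8)
    k,lab,s,c=cv2.connectedComponentsWithStats(m)
    for i in range(1,k):
        if s[i,4]<150: continue
        x=C[lab==i][:,:2]*1000
        (cx,cy),(w,h),a=cv2.minAreaRect(x.astype(np.float32)); a=a if w>h else a-90
        print(n,s[i,4],c[i].round(),"ctr %.1f %.1f"%(cx+corr[0],cy+corr[1]),"size %.0f %.0f yaw %.3f"%(max(w,h),min(w,h),np.radians(a)))
    return d
E
python3 - <<'E'
from h import *
st(); findt(); img("wrist","w4")
E
```

```text
t8.25 pos [0.4412 0.1686 0.1515] jaw yaw 1.813 tool y [-0.006 -0.002 -1.   ] F [-0.3 -0.6 -0.2] w 0.0501 q [ 0.22  0.21  1.86 -0.    1.08 -1.59]
scene 717 [425. 240.] ctr 440.3 171.6 size 128 31 yaw 0.249
scene 749 [457. 243.] ctr 435.2 243.4 size 130 31 yaw 0.150
scene 854 [429. 300.] ctr 585.6 195.1 size 130 30 yaw -0.045
scene 909 [491. 308.] ctr 578.8 322.2 size 129 31 yaw -0.103
```

View pics/w4.png

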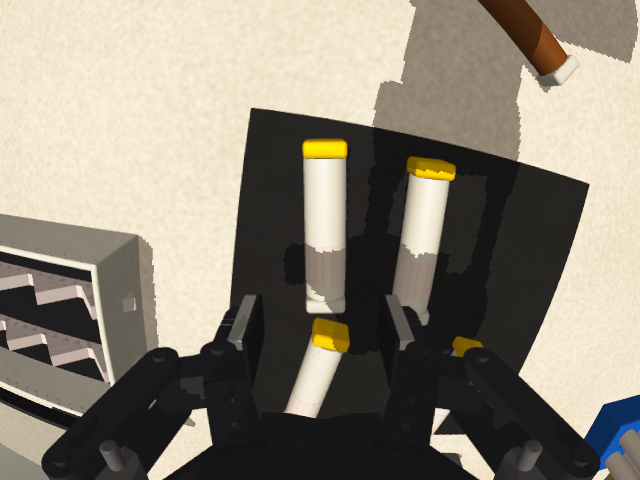

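Wrist view: the tube is whitish with a yellow cap (325,148), centred between the fingers. The brown look-alike is far away at (520,40). Descending and gripping.

Emit:
{"name": "arm_command", "arguments": {
  "commands": [
    [5, [-0.1, 0.2, -3], 0.007],
    [5, [0, 0, -4], 0],
    [5, [0, 0, -3.5], 0],
    [5, [0, 0, -2.2], 0],
    [5, [0, 0, 0], 0],
    [2, [0, 0, 0], 0],
    [2, [0, 0, 0], 0],
    [2, [0, 0, 0], 0],
    [2, [0, 0, 0], 0],
    [2, [0, 0, 0], 0]
  ],
  "grip_force": 40
}}

```text
clock: 9.35
position: [0.4428, 0.1719, 0.0289]
ee_rot: [-0.433, 0.435, 0.56, -0.557]
contact_force: [-0.4, -1.9, 6.6]
width: 0.0289
```

Run:
```python
from h import *
st()
```

```text
t9.35 pos [0.4428 0.1719 0.0289] jaw yaw 1.821 tool y [ 0.004  0.001 -1.   ] F [-0.4 -1.9  6.6] w 0.0289 q [ 0.22  0.36  2.02 -0.    0.75 -1.6 ]
```

Emit:
{"name": "arm_command", "arguments": {
  "commands": [
    [2, [0, 0, 2], 0],
    [2, [0, 0, 4], 0],
    [2, [0, 0, 5], 0],
    [2, [0, 0, 1], 0],
    [2, [0, 0, 0], 0]
  ]
}}

```text
clock: 9.85
position: [0.4425, 0.1721, 0.1496]
ee_rot: [-0.432, 0.435, 0.56, -0.557]
contact_force: [0.7, -0.0, -1.0]
width: 0.0285
```

Run:
```python
from h import *
s=st(); d=img("wrist","w5")
```

```text
t9.85 pos [0.4425 0.1721 0.1496] jaw yaw 1.821 tool y [ 0.006  0.001 -1.   ] F [ 0.7 -0.  -1. ] w 0.0285 q [ 0.22  0.2   1.87  0.    1.06 -1.6 ]
```

View pics/w5.png

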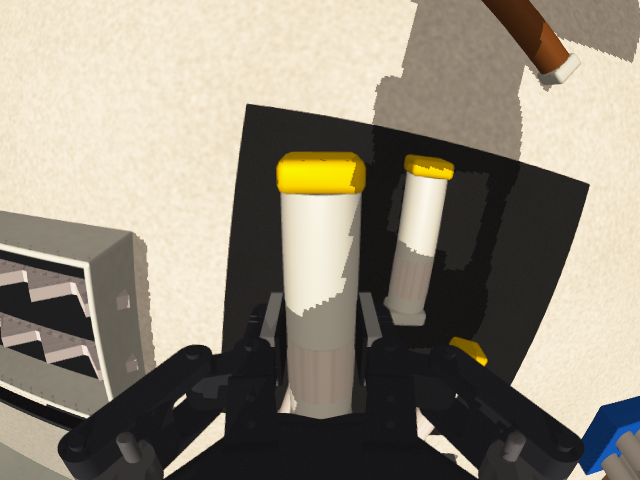

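```bash
cat >> h.py <<'E'
def held():
    """cap of the held tube in the wrist view -> offset of tube centre from TCP along tube axis, axis height"""
    d=img("wrist"); s=manip.get_state(); R=Ro.from_quat(np.roll(s["ee_rot"],-1)).as_matrix()
    jy=np.arctan2(R[1,0],R[0,0]); ax=np.array([np.cos(jy-np.pi/2),np.sin(jy-np.pi/2)]); ay=np.array([-ax[1],ax[0]])
    hsv=cv2.cvtColor(np.ascontiguousarray(d["pixels"]),cv2.COLOR_RGB2HSV)
    m=((hsv[...,0]>18)&(hsv[...,0]<32)&(hsv[...,1]>170)&(hsv[...,2]>60)).astype(np.uint8)
    k,lab,q,c=cv2.connectedComponentsWithStats(m); i=1+np.argmax(q[1:,4]); vv,uu=np.where(lab==i)
    P=np.array([dep(d,u,v,"wrist") for u,v in zip(uu,vv)]); L=P[:,:2]-s["position"][:2]
    zt=np.percentile(P[:,2],90); t=abs(P[:,2]-zt)<0.004
    lx=L[t]@ax*1000; ly=L[t]@ay*1000
    print("cap px",c[i].round(),q[i,4],"top z %.4f"%zt,"along [%.1f %.1f] across [%.1f %.1f]"%(*np.percentile(lx,[2,98]),*np.percentile(ly,[2,98])),"axis z-TCP %.4f"%(zt-0.015-s["position"][2]),"centre offset along %.1f"%(np.percentile(lx,[2,98]).mean()+58))
E
python3 - <<'E'
from h import *
held()
# scene check
d=img("scene"); C=cloud(d); hsv=cv2.cvtColor(np.ascontiguousarray(d["pixels"]),cv2.COLOR_RGB2HSV)
m=(C[...,2]>0.11)&(C[...,2]<0.2)&(hsv[...,0]>15)&(hsv[...,0]<32)&(hsv[...,1]>150)&(C[...,1]>0)
print(m.sum(), C[m].mean(0) if m.any() else None)
E
```

```text
cap px [321. 173.] 3563 top z 0.1531 along [-66.0 -55.0] across [-13.6 14.4] axis z-TCP -0.0084 centre offset along -2.5
0 None
```

Emit:
{"name": "arm_command", "arguments": {
  "commands": [
    [2, [0.7, -1.6, 0], -0.01],
    [2, [1.3, -3.2, 0], -0.013],
    [2, [1.5, -3.6, 0], -0.013],
    [2, [1.5, -3.6, 0], -0.013],
    [2, [1.5, -3.6, 0], -0.013],
    [2, [1.5, -3.6, 0], -0.013],
    [2, [1.5, -3.6, 0], -0.013],
    [2, [1.5, -3.6, 0], -0.013],
    [2, [1.5, -3.6, 0], -0.013],
    [2, [1.5, -3.6, 0], -0.013],
    [2, [1.3, -2.9, 0], -0.013],
    [2, [0.4, -1.3, 0], 0]
  ]
}}

```text
clock: 11.2
position: [0.5983, -0.2089, 0.1444]
ee_rot: [0.473, -0.471, -0.526, 0.527]
contact_force: [-0.3, 0.5, 0.0]
width: 0.0286
```

Emit:
{"name": "arm_command", "arguments": {
  "commands": [
    [2, [0, 0, 0], 0],
    [2, [0, 0, 0], 0]
  ]
}}

```text
clock: 11.4
position: [0.5968, -0.2049, 0.1458]
ee_rot: [0.473, -0.47, -0.527, 0.527]
contact_force: [0.3, 0.1, -0.7]
width: 0.0285
```

Run:
```python
from h import *
s=st(); held(); d=img("wrist","w6")
```

```text
t11.40 pos [ 0.5968 -0.2049  0.1458] jaw yaw 1.681 tool y [-0.004  0.003 -1.   ] F [ 0.3  0.1 -0.7] w 0.0285 q [-0.44  0.43  1.53  0.    1.19 -2.12]
cap px [321. 173.] 3533 top z 0.1514 along [-67.2 -56.1] across [-13.5 14.1] axis z-TCP -0.0099 centre offset along -3.7
```

View pics/w6.png

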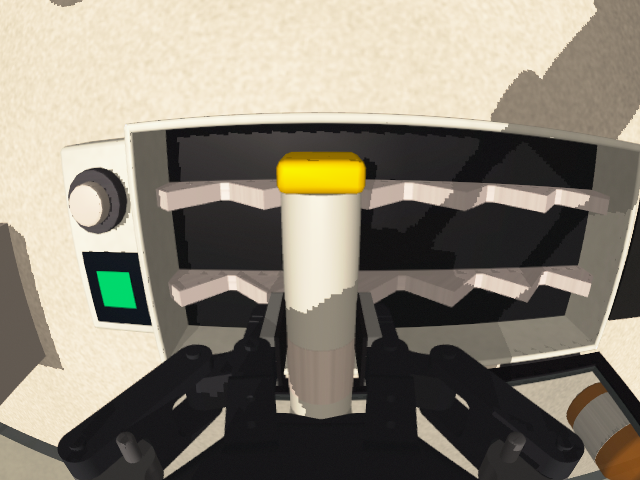

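Run:
```python
from h import *
d=img("wrist"); s=st()
c=np.array([0.5907,-0.1449]);a=0.110;ax=np.array([np.cos(a),np.sin(a)]);ay=np.array([-ax[1],ax[0]])
for p in [(228,192),(408,191),(487,190),(227,280)]:
    q=onz(d,*p,0.058,"wrist")[:2]-c; print(p,(q@ax*1000).round(1),(q@ay*1000).round(1), dep(d,*p,"wrist").round(3))
cr=d["pixels"][110:340,130:620,::-1]; cv2.imwrite("pics/w6c.png",cv2.resize(cr,None,fx=1.6,fy=1.6))
```

```text
t11.55 pos [ 0.5974 -0.2045  0.1471] jaw yaw 1.682 tool y [-0.001  0.001 -1.   ] F [-1.1  0.6 -0.4] w 0.0283 q [-0.44  0.43  1.53  0.    1.18 -2.12]
(228, 192) -37.7 -114.5 [ 0.572 -0.269  0.03 ]
(408, 191) -38.5 -6.8 [ 0.558 -0.148  0.028]
(487, 190) -40.7 45.5 [ 0.549 -0.09   0.03 ]
(227, 280) 20.2 -119.7 [ 0.637 -0.268  0.031]
```

View pics/w6c.png

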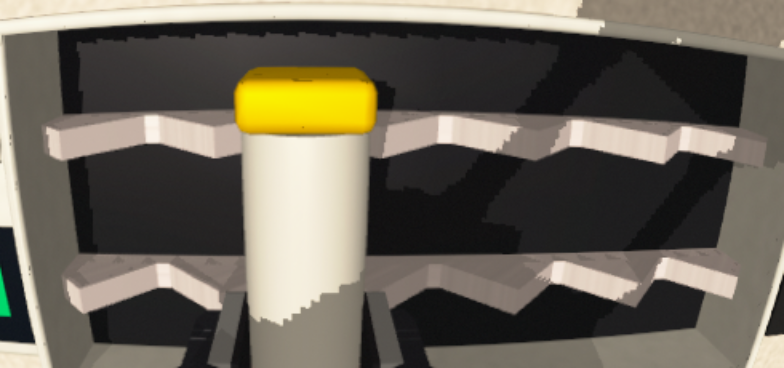

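Emit:
{"name": "arm_command", "arguments": {
  "commands": [
    [2, [0.3, -0.2, -1], 0],
    [2, [0, 0, -3], 0],
    [2, [0, 0, -2.5], 0],
    [2, [0, 0, -1.4], 0],
    [2, [0, 0, -0.6], 0],
    [2, [0, 0, -0.3], 0],
    [2, [0, 0, 0], 0],
    [2, [0, 0, 0], 0]
  ]
}}

```text
clock: 12.35
position: [0.6021, -0.2088, 0.0604]
ee_rot: [-0.471, 0.473, 0.527, -0.527]
contact_force: [0.4, -0.2, -0.4]
width: 0.0286
```

Run:
```python
from h import *
s=st(); held()
```

```text
t12.35 pos [ 0.6021 -0.2088  0.0604] jaw yaw 1.681 tool y [ 0.002 -0.001 -1.   ] F [ 0.4 -0.2 -0.4] w 0.0286 q [-0.44  0.51  1.62 -0.    1.   -2.12]
cap px [321. 173.] 3556 top z 0.0657 along [-67.0 -55.9] across [-13.3 14.5] axis z-TCP -0.0097 centre offset along -3.5
```

Emit:
{"name": "arm_command", "arguments": {
  "commands": [
    [2, [-0.1, 0.2, -0.2], 0],
    [2, [0, 0, -0.1], 0],
    [2, [0, 0, 0], 0],
    [2, [0, 0, 0], 0]
  ]
}}

```text
clock: 12.8
position: [0.6011, -0.2068, 0.0581]
ee_rot: [-0.471, 0.473, 0.527, -0.526]
contact_force: [-0.8, -0.3, 6.3]
width: 0.0286
```

Run:
```python
from h import *
s=st()
```

```text
t12.80 pos [ 0.6011 -0.2068  0.0581] jaw yaw 1.681 tool y [ 0.003 -0.001 -1.   ] F [-0.8 -0.3  6.3] w 0.0286 q [-0.44  0.51  1.63  0.    0.99 -2.12]
```

Contact (Fz 6 N): seated. I'll release and rise.

Emit:
{"name": "arm_command", "arguments": {
  "commands": [
    [4.5, [0, 0, 0], 0],
    [4.5, [0, 0, 0], 0],
    [4.5, [0, 0, 0], 0],
    [4.5, [0, 0, 2], 0],
    [4.5, [0, 0, 4], 0],
    [4.5, [0, 0, 3.5], 0],
    [4.5, [-1, 2, 0], 0],
    [4.5, [-2, 4, 0], 0],
    [4.5, [-2, 4.5, 0], 0],
    [4.5, [-2, 4.5, 0], 0]
  ]
}}

```text
clock: 13.8
position: [0.5292, -0.0552, 0.1511]
ee_rot: [-0.472, 0.472, 0.527, -0.526]
contact_force: [1.5, -0.2, 0.3]
width: 0.0448
```

Run:
```python
from h import *
s=st(); findt(); d=img("wrist","w7"); img("scene","s7")
```

```text
t13.80 pos [ 0.5292 -0.0552  0.1511] jaw yaw 1.680 tool y [-0.  0. -1.] F [ 1.5 -0.2  0.3] w 0.0448 q [-0.23  0.29  1.75  0.    1.11 -1.91]
scene 757 [457. 243.] ctr 434.7 243.8 size 131 30 yaw 0.165
scene 858 [429. 300.] ctr 585.5 195.2 size 130 30 yaw -0.046
scene 903 [491. 308.] ctr 578.1 322.2 size 130 31 yaw -0.093
```

View pics/w7.png

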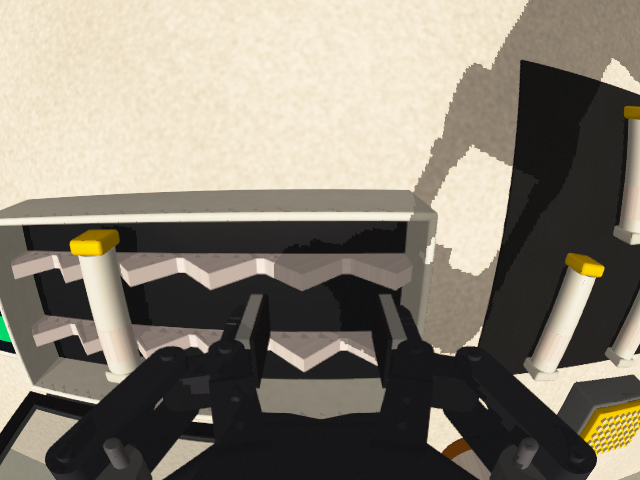

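View pics/s7.png

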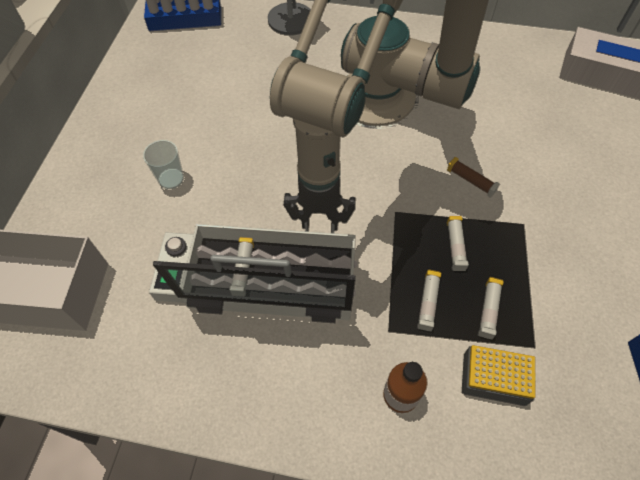

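Emit:
{"name": "arm_command", "arguments": {
  "commands": [
    [5, [-0.5, 1.5, 0], 0.006],
    [5, [-0.9, 2.9, 0], 0.006],
    [5, [-1, 3.2, 0], 0.006],
    [5, [-1, 3.2, 0], 0.006],
    [5, [-1, 3.2, 0], 0.006],
    [5, [-1, 3.2, 0], 0.006],
    [5, [-1, 3.2, 0], 0.005],
    [5, [-1, 3.2, -1], 0.005],
    [5, [-1, 3.2, -1], 0.005],
    [5, [-0.6, 1.8, -1], 0.005],
    [5, [-0.3, 0.5, -1], 0],
    [5, [0, 0, 0], 0]
  ]
}}

```text
clock: 15.15
position: [0.4363, 0.2344, 0.1098]
ee_rot: [0.457, -0.456, -0.539, 0.541]
contact_force: [0.8, -0.0, -0.2]
width: 0.0499
```

Emit:
{"name": "arm_command", "arguments": {
  "commands": [
    [5, [0, 0, 0], 0],
    [5, [0, 0, 0], 0]
  ]
}}

```text
clock: 15.35
position: [0.4382, 0.2338, 0.1117]
ee_rot: [-0.457, 0.457, 0.54, -0.539]
contact_force: [0.9, -0.4, -0.7]
width: 0.0499
```

Run:
```python
from h import *
s=st(); findt(); d=img("wrist","w8")
```

```text
t15.35 pos [0.4382 0.2338 0.1117] jaw yaw 1.736 tool y [ 0.001  0.    -1.   ] F [ 0.9 -0.4 -0.7] w 0.0499 q [ 0.35  0.28  1.88 -0.    0.98 -1.39]
scene 695 [458. 244.] ctr 434.7 243.6 size 131 30 yaw 0.157
scene 856 [429. 300.] ctr 585.2 195.2 size 130 30 yaw -0.049
scene 903 [491. 308.] ctr 578.2 322.6 size 130 31 yaw -0.094
```

View pics/w8.png

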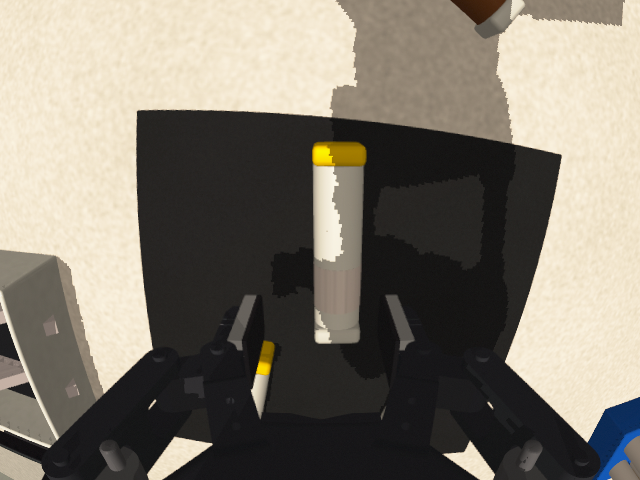

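Emit:
{"name": "arm_command", "arguments": {
  "commands": [
    [5, [-0.3, 1.0, -1], 0],
    [5, [-0.1, 0, -3], 0],
    [5, [0, 0, -3], 0],
    [5, [0, 0, -1.5], 0],
    [5, [0, 0, 0], 0],
    [2, [0, 0, 0], 0],
    [2, [0, 0, 0], 0],
    [2, [0, 0, 0], 0],
    [2, [0, 0, 0], 0],
    [2, [0, 0, 1], 0],
    [2, [0, 0, 4], 0],
    [2, [0, 0, 5], 0]
  ]
}}

```text
clock: 16.65
position: [0.4316, 0.244, 0.1265]
ee_rot: [0.458, -0.456, -0.538, 0.541]
contact_force: [1.6, 0.4, -1.1]
width: 0.0286
```

Emit:
{"name": "arm_command", "arguments": {
  "commands": [
    [2, [0, 0, 2], 0],
    [2, [0, 0, 0], 0],
    [2, [0, 0, 0], 0]
  ]
}}

```text
clock: 16.95
position: [0.4329, 0.2445, 0.1468]
ee_rot: [-0.457, 0.457, 0.54, -0.539]
contact_force: [-0.4, -1.0, -1.6]
width: 0.0285
```

Run:
```python
from h import *
s=st(); held(); findt()
```

```text
t16.95 pos [0.4329 0.2445 0.1468] jaw yaw 1.737 tool y [ 0.001  0.    -1.   ] F [-0.4 -1.  -1.6] w 0.0285 q [ 0.37  0.24  1.83  0.    1.07 -1.36]
cap px [320. 185.] 3752 top z 0.1540 along [-62.0 -51.2] across [-13.4 14.5] axis z-TCP -0.0067 centre offset along 1.4
scene 856 [429. 300.] ctr 585.8 195.2 size 129 30 yaw -0.045
scene 903 [491. 308.] ctr 578.5 322.0 size 129 31 yaw -0.097
```

Emit:
{"name": "arm_command", "arguments": {
  "commands": [
    [2, [0.6, -1.6, 0], -0.005],
    [2, [1.3, -3.2, 0], -0.005],
    [2, [1.4, -3.5, 0], -0.005],
    [2, [1.4, -3.5, 0], -0.005],
    [2, [1.5, -3.6, 0], -0.005],
    [2, [1.4, -3.5, 0], -0.005],
    [2, [1.4, -3.5, 0], -0.005],
    [2, [1.5, -3.6, 0], -0.005],
    [2, [1.4, -3.5, 0], -0.005],
    [2, [1.4, -3.5, 0], -0.005],
    [2, [1.4, -3.4, 0], -0.006],
    [2, [0.9, -2.3, 0], 0]
  ]
}}

```text
clock: 18.25
position: [0.5892, -0.1447, 0.144]
ee_rot: [0.473, -0.471, -0.526, 0.527]
contact_force: [0.0, 0.7, -0.2]
width: 0.0284
```

Emit:
{"name": "arm_command", "arguments": {
  "commands": [
    [2, [0, 0, 0], 0],
    [2, [0, 0, 0], 0],
    [2, [0, 0, 0], 0]
  ]
}}

```text
clock: 18.55
position: [0.5881, -0.1412, 0.145]
ee_rot: [0.473, -0.47, -0.527, 0.527]
contact_force: [0.0, 0.6, -1.2]
width: 0.0283
```

```bash
cat >> h.py <<'E'
c0=np.array([0.5907,-0.1449]);a0=0.110;AX=np.array([np.cos(a0),np.sin(a0)]);AY=np.array([-AX[1],AX[0]])
def loc(p): q=np.asarray(p)[:2]-c0; return np.array([q@AX,q@AY])*1000
E
python3 - <<'E'
from h import *
s=st(); held(); print(loc(s["position"]))
E
```

```text
t18.55 pos [ 0.5881 -0.1412  0.145 ] jaw yaw 1.681 tool y [-0.003  0.002 -1.   ] F [ 0.   0.6 -1.2] w 0.0283 q [-0.35  0.39  1.59  0.    1.16 -2.03]
cap px [320. 185.] 3722 top z 0.1525 along [-63.0 -52.1] across [-13.5 14.1] axis z-TCP -0.0080 centre offset along 0.5
[-2.2188541   3.98607418]
```

Emit:
{"name": "arm_command", "arguments": {
  "commands": [
    [2, [0.1, -0.2, -2], 0],
    [2, [0, 0, -3], 0],
    [2, [0, 0, -2.2], 0],
    [2, [0, 0, -1], 0],
    [2, [0, 0, 0], 0],
    [2, [0, 0, 0], 0],
    [2, [0, 0, 0], 0]
  ]
}}

```text
clock: 19.3
position: [0.5912, -0.1445, 0.0657]
ee_rot: [-0.471, 0.472, 0.527, -0.526]
contact_force: [-0.5, -0.0, -0.6]
width: 0.0286
```

Run:
```python
from h import *
s=st(); held(); print(loc(s["position"]))
```

```text
t19.30 pos [ 0.5912 -0.1445  0.0657] jaw yaw 1.681 tool y [ 0.003 -0.001 -1.   ] F [-0.5 -0.  -0.6] w 0.0286 q [-0.35  0.47  1.69  0.    0.98 -2.04]
cap px [320. 185.] 3742 top z 0.0729 along [-62.7 -51.9] across [-13.4 14.5] axis z-TCP -0.0079 centre offset along 0.7
[0.55582331 0.38424649]
```

Emit:
{"name": "arm_command", "arguments": {
  "commands": [
    [2, [-0.1, 0, -0.5], 0],
    [2, [0, 0, -0.4], 0],
    [2, [0, 0, -0.1], 0],
    [2, [0, 0, 0], 0],
    [4.5, [0, 0, 0], 0],
    [4.5, [0, 0, 0], 0],
    [4.5, [0, 0, 0], 0],
    [4.5, [0, 0, 2], 0],
    [4.5, [0, 0, 4], 0],
    [4.5, [0, 0, 3], 0],
    [4.5, [0, 2, 0], 0],
    [4.5, [0, 4, 0], 0]
  ]
}}

```text
clock: 20.55
position: [0.5905, -0.0861, 0.1455]
ee_rot: [-0.471, 0.474, 0.526, -0.526]
contact_force: [0.1, 1.0, -0.0]
width: 0.045
```

Emit:
{"name": "arm_command", "arguments": {
  "commands": [
    [4.5, [0, 4.5, 0], 0],
    [4.5, [0, 4.5, 0], 0],
    [4.5, [0, 4.5, 0], 0],
    [4.5, [0, 4.5, 0], -0.02],
    [4.5, [0, 4, 0], -0.02],
    [4.5, [0, 3, 0], -0.02],
    [5, [0, 1.5, -1], 0],
    [5, [0, 0.5, -1], 0],
    [5, [0, 0, 0], 0],
    [5, [0, 0, 0], 0]
  ]
}}

```text
clock: 21.55
position: [0.5888, 0.1842, 0.1234]
ee_rot: [0.488, -0.487, -0.511, 0.513]
contact_force: [-0.2, 0.6, -0.0]
width: 0.0503
```

Run:
```python
from h import *
s=st(); findt(); d=img("wrist","w9")
```

```text
t21.55 pos [0.5888 0.1842 0.1234] jaw yaw 1.620 tool y [-0.002 -0.001 -1.   ] F [-0.2  0.6 -0. ] w 0.0503 q [ 0.19  0.43  1.6  -0.    1.12 -1.43]
scene 832 [429. 301.] ctr 586.2 194.6 size 128 29 yaw -0.040
scene 897 [491. 308.] ctr 578.5 322.4 size 130 31 yaw -0.100
```

View pics/w9.png

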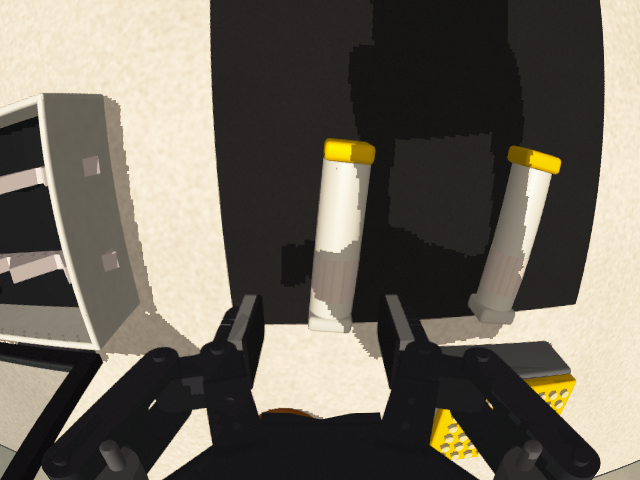

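Tube c is between the fingers at (343,235), slightly right. I'll correct, descend and grip.

Emit:
{"name": "arm_command", "arguments": {
  "commands": [
    [5, [-0.3, 1.1, -0.5], -0.095],
    [5, [0, 0, -1.5], 0],
    [5, [0, 0, -3], 0],
    [5, [0, 0, -3], 0],
    [5, [0, 0, -1.7], 0],
    [5, [0, 0, 0], 0],
    [2, [0, 0, 0], 0],
    [2, [0, 0, 0], 0],
    [2, [0, 0, 0], 0],
    [2, [0, 0, 0], 0],
    [2, [0, 0, 1], 0],
    [2, [0, 0, 3], 0]
  ]
}}

```text
clock: 22.85
position: [0.5839, 0.1962, 0.0657]
ee_rot: [0.512, -0.51, -0.487, 0.491]
contact_force: [0.5, -0.2, -0.1]
width: 0.0288
```

Emit:
{"name": "arm_command", "arguments": {
  "commands": [
    [2, [0, 0, 4], 0],
    [2, [0, 0, 3.5], 0],
    [2, [0, 0, 0.5], 0],
    [2, [0, 0, 0], 0],
    [2, [0, 0, 0], 0]
  ]
}}

```text
clock: 23.35
position: [0.5851, 0.1965, 0.1463]
ee_rot: [0.512, -0.511, -0.488, 0.489]
contact_force: [0.1, -0.1, -1.9]
width: 0.0289
```

Run:
```python
from h import *
s=st(); held(); findt()
```

```text
t23.35 pos [0.5851 0.1965 0.1463] jaw yaw 1.526 tool y [-0.002 -0.    -1.   ] F [ 0.1 -0.1 -1.9] w 0.0289 q [ 0.21  0.41  1.56  0.    1.17 -1.31]
cap px [320. 179.] 3635 top z 0.1521 along [-64.8 -53.7] across [-13.3 14.6] axis z-TCP -0.0086 centre offset along -1.3
scene 893 [491. 308.] ctr 579.1 322.2 size 129 30 yaw -0.108
```

Emit:
{"name": "arm_command", "arguments": {
  "commands": [
    [2, [0, -1.6, 0], 0.01],
    [2, [0, -3, 0], 0.02],
    [2, [0, -3.8, 0], 0.025],
    [2, [0, -4, 0], 0.025],
    [2, [0, -4, 0], 0.025],
    [2, [0, -4, 0], 0.025],
    [2, [0, -3.5, 0], 0.025],
    [2, [0, -2.5, 0], 0],
    [2, [0, -1.4, 0], 0],
    [2, [0, -0.2, 0], 0],
    [2, [0, 0, 0], 0],
    [2, [0, 0, 0], 0]
  ]
}}

```text
clock: 24.65
position: [0.586, -0.082, 0.147]
ee_rot: [-0.472, 0.471, 0.527, -0.527]
contact_force: [0.1, 0.1, -0.2]
width: 0.0281
```

Run:
```python
from h import *
s=st(); held(); print(loc(s["position"]))
```

```text
t24.65 pos [ 0.586 -0.082  0.147] jaw yaw 1.682 tool y [-0.001  0.001 -1.   ] F [ 0.1  0.1 -0.2] w 0.0281 q [-0.26  0.37  1.62  0.    1.15 -1.94]
cap px [320. 178.] 3592 top z 0.1527 along [-65.1 -53.9] across [-13.3 14.3] axis z-TCP -0.0095 centre offset along -1.5
[ 2.2561739  63.06786472]
```

Emit:
{"name": "arm_command", "arguments": {
  "commands": [
    [2, [0, -0.1, -2], 0],
    [2, [0, 0, -3.2], 0],
    [2, [0, 0, -2], 0],
    [2, [0, 0, -0.8], 0],
    [2, [0, 0, 0], 0],
    [2, [0, 0, 0], 0],
    [2, [0, 0, 0], 0]
  ]
}}

```text
clock: 25.4
position: [0.5873, -0.0844, 0.0687]
ee_rot: [-0.471, 0.472, 0.527, -0.526]
contact_force: [0.1, 0.0, -0.4]
width: 0.0284
```

Run:
```python
from h import *
s=st(); held(); print(loc(s["position"]))
```

```text
t25.40 pos [ 0.5873 -0.0844  0.0687] jaw yaw 1.681 tool y [ 0.003 -0.001 -1.   ] F [ 0.1  0.  -0.4] w 0.0284 q [-0.26  0.45  1.72  0.    0.97 -1.94]
cap px [320. 179.] 3623 top z 0.0742 along [-64.9 -53.7] across [-13.4 14.4] axis z-TCP -0.0094 centre offset along -1.3
[ 3.27593992 60.55082819]
```

Emit:
{"name": "arm_command", "arguments": {
  "commands": [
    [2, [-0.2, 0.1, -0.6], 0],
    [2, [0, 0, -0.4], 0],
    [2, [0, 0, -0.1], 0],
    [2, [0, 0, 0], 0],
    [4.5, [0, 0, 0], 0],
    [4.5, [0, 0, 0], 0],
    [4.5, [0, 0, 0], 0],
    [4.5, [0, 0, 2], 0],
    [4.5, [0, 0, 4], 0],
    [4.5, [0, 0, 3], 0],
    [4.5, [0, 2, 0], 0],
    [4.5, [0, 4, 0], 0]
  ]
}}

```text
clock: 26.65
position: [0.5855, -0.025, 0.1475]
ee_rot: [-0.471, 0.474, 0.526, -0.526]
contact_force: [0.8, 1.0, 0.0]
width: 0.0452
```

Emit:
{"name": "arm_command", "arguments": {
  "commands": [
    [4.5, [0, 4.5, 0], -0.02],
    [4.5, [0, 4.5, 0], -0.025],
    [4.5, [0, 4.5, 0], -0.025],
    [4.5, [0, 4.5, 0], -0.025],
    [4.5, [0, 4.5, 0], -0.025],
    [4.5, [0, 4.5, 0], -0.03],
    [4.5, [0, 4, 0], -0.03],
    [4.5, [0, 2.5, 0], -0.03],
    [5, [0, 1.5, -1], 0],
    [5, [-0.6, 0.5, -1], 0],
    [5, [0, 0, 0], 0],
    [5, [0, 0, 0], 0]
  ]
}}

```text
clock: 27.85
position: [0.5776, 0.3301, 0.1254]
ee_rot: [0.524, -0.524, -0.473, 0.475]
contact_force: [-0.8, -0.8, -0.4]
width: 0.05
```

Run:
```python
from h import *
s=st(); findt(); d=img("wrist","w10"); img("scene","s10")
```

```text
t27.85 pos [0.5776 0.3301 0.1254] jaw yaw 1.471 tool y [-0.002 -0.002 -1.   ] F [-0.8 -0.8 -0.4] w 0.0500 q [ 0.42  0.49  1.48 -0.    1.18 -1.06]
scene 789 [490. 311.] ctr 579.2 322.2 size 129 31 yaw -0.103
```

View pics/w10.png

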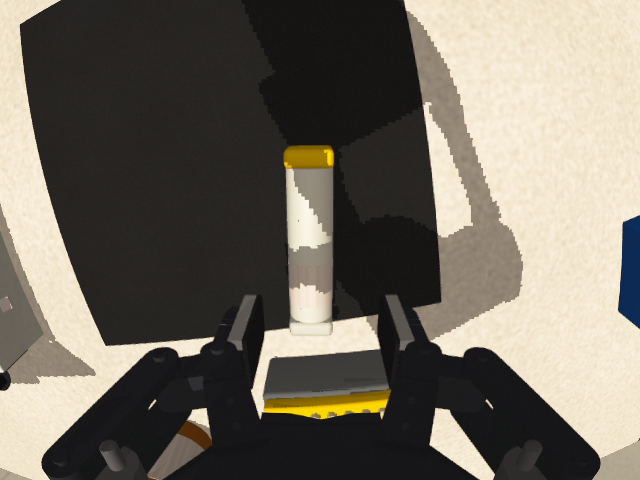

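View pics/s10.png

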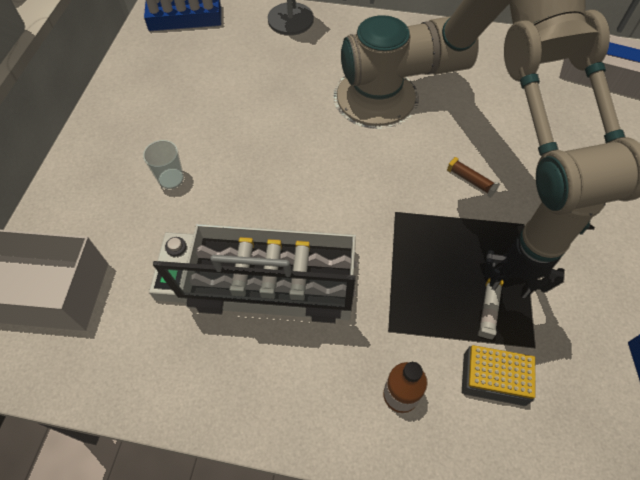

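Emit:
{"name": "arm_command", "arguments": {
  "commands": [
    [5, [0.1, -0.8, -0.5], 0],
    [5, [0, 0, -1.7], 0],
    [5, [0, 0, -3], 0],
    [5, [0, 0, -3], 0],
    [5, [0, 0, -1.7], 0],
    [5, [0, 0, 0], 0],
    [2, [0, 0, 0], 0],
    [2, [0, 0, 0], 0],
    [2, [0, 0, 0], 0],
    [2, [0, 0, 0], 0],
    [2, [0, 0, 1], 0],
    [2, [0, 0, 3], 0]
  ]
}}

```text
clock: 29.2
position: [0.577, 0.3228, 0.0655]
ee_rot: [0.525, -0.524, -0.472, 0.477]
contact_force: [0.3, -0.7, -0.3]
width: 0.0284
```

Emit:
{"name": "arm_command", "arguments": {
  "commands": [
    [2, [0, 0, 4], 0],
    [2, [0, 0, 3.5], 0],
    [2, [0, 0, 0.5], 0],
    [2, [0, 0, 0], 0],
    [2, [0, 0, 0], 0]
  ]
}}

```text
clock: 29.7
position: [0.5782, 0.3233, 0.1463]
ee_rot: [0.525, -0.524, -0.474, 0.475]
contact_force: [0.0, -0.1, -1.3]
width: 0.0287
```

Run:
```python
from h import *
s=st(); held(); findt()
```

```text
t29.70 pos [0.5782 0.3233 0.1463] jaw yaw 1.471 tool y [-0.002 -0.001 -1.   ] F [ 0.  -0.1 -1.3] w 0.0287 q [ 0.4   0.47  1.46  0.    1.22 -1.07]
cap px [320. 179.] 3643 top z 0.1522 along [-64.6 -53.2] across [-13.2 14.6] axis z-TCP -0.0084 centre offset along -0.9
```

Emit:
{"name": "arm_command", "arguments": {
  "commands": [
    [2, [0, -1.6, 0], 0.02],
    [2, [0, -3, 0], 0.02],
    [2, [0, -3.8, 0], 0.025],
    [2, [0, -4, 0], 0.025],
    [2, [0, -4, 0], 0.03],
    [2, [0, -4, 0], 0.03],
    [2, [0, -4, 0], 0.03],
    [2, [0, -4, 0], 0.03],
    [2, [0, -3.3, 0], 0],
    [2, [0, -2, 0], 0],
    [2, [0, -0.7, 0], 0],
    [2, [0, 0, 0], 0]
  ]
}}

```text
clock: 31.0
position: [0.5787, -0.0208, 0.1462]
ee_rot: [0.473, -0.471, -0.526, 0.527]
contact_force: [-1.1, 0.2, -0.6]
width: 0.0286
```

Emit:
{"name": "arm_command", "arguments": {
  "commands": [
    [2, [0, 0, 0], 0]
  ]
}}

```text
clock: 31.1
position: [0.5789, -0.0194, 0.1467]
ee_rot: [0.472, -0.471, -0.527, 0.527]
contact_force: [0.4, -0.2, -1.1]
width: 0.0284
```

Run:
```python
from h import *
s=st(); held(); print(loc(s["position"]))
```

```text
t31.10 pos [ 0.5789 -0.0194  0.1467] jaw yaw 1.681 tool y [-0.001  0.001 -1.   ] F [ 0.4 -0.2 -1.1] w 0.0284 q [-0.15  0.36  1.65  0.    1.14 -1.84]
cap px [320. 179.] 3608 top z 0.1526 along [-64.9 -53.5] across [-13.5 14.0] axis z-TCP -0.0093 centre offset along -1.2
[  2.02263142 126.07137582]
```

Emit:
{"name": "arm_command", "arguments": {
  "commands": [
    [2, [-0.1, -0.1, -2], 0],
    [2, [0, 0, -3.2], 0],
    [2, [0, 0, -2], 0],
    [2, [0, 0, -0.8], 0],
    [2, [0, 0, 0], 0],
    [2, [0, 0, 0], 0],
    [2, [0, 0, 0], 0]
  ]
}}

```text
clock: 31.85
position: [0.5793, -0.0212, 0.0686]
ee_rot: [-0.471, 0.472, 0.527, -0.526]
contact_force: [-0.1, -0.1, -0.5]
width: 0.0287
```

Run:
```python
from h import *
s=st(); held(); print(loc(s["position"]))
```

```text
t31.85 pos [ 0.5793 -0.0212  0.0686] jaw yaw 1.681 tool y [ 0.003 -0.    -1.   ] F [-0.1 -0.1 -0.5] w 0.0287 q [-0.16  0.43  1.75  0.    0.95 -1.84]
cap px [320. 179.] 3638 top z 0.0743 along [-64.7 -53.3] across [-13.4 14.6] axis z-TCP -0.0093 centre offset along -1.0
[  2.26343397 124.22204396]
```

Emit:
{"name": "arm_command", "arguments": {
  "commands": [
    [2, [-0.1, 0, -0.6], 0],
    [2, [0, 0, -0.4], 0],
    [2, [0, 0, -0.1], 0],
    [2, [0, 0, 0], 0],
    [4.2, [0, 0, 0], 0],
    [4.2, [0, 0, 0], 0],
    [4.2, [0, 0, 0], 0],
    [4.2, [0, 0, 2], 0],
    [4.2, [0, 0, 4], 0],
    [4.2, [0, 0, 4], 0],
    [4.2, [0, 2, 2], 0],
    [4.2, [0, 4, 0], 0]
  ]
}}

```text
clock: 33.1
position: [0.58, 0.0371, 0.1801]
ee_rot: [-0.47, 0.475, 0.527, -0.524]
contact_force: [0.5, 0.4, 0.0]
width: 0.0421
```

Emit:
{"name": "arm_command", "arguments": {
  "commands": [
    [4.2, [-2, 4, 1], 0],
    [4.2, [-2, 4, 1], 0],
    [4.2, [-2, 4.5, 0], -0.1],
    [4.2, [-2, 4.5, 0], -0.1],
    [4.2, [-2, 4.5, 0], -0.1],
    [4.2, [-2, 4, 0], -0.1],
    [4.2, [0, 0, 0], 0],
    [4.2, [0, 0, 0], 0]
  ]
}}

```text
clock: 33.9
position: [0.4565, 0.2944, 0.196]
ee_rot: [-0.566, 0.566, 0.423, -0.424]
contact_force: [-0.1, -0.5, 1.1]
width: 0.0417
```

Run:
```python
from h import *
s=st()
for n in("top","scene"):
    d=img(n,n+"11"); C=cloud(d); q=C.reshape(-1,3); 
    hsv=cv2.cvtColor(np.ascontiguousarray(d["pixels"]),cv2.COLOR_RGB2HSV)
    L=np.stack([(q[:,:2]-c0)@AX,(q[:,:2]-c0)@AY],1).reshape(480,640,2)*1000
    y=((hsv[...,0]>15)&(hsv[...,0]<32)&(hsv[...,1]>140)&(abs(L[...,0])<80)&(abs(L[...,1])<170)&(C[...,2]>0.03)&(C[...,2]<0.09)).astype(np.uint8)
    k,lab,st_,c=cv2.connectedComponentsWithStats(y)
    for i in range(1,k):
        if st_[i,4]>10: print(n,"cap px",c[i].round(),st_[i,4],"local",L[lab==i].mean(0).round(1),"z95 %.4f"%np.percentile(C[lab==i][:,2],95))
    for g in (124,62,0,-62):
        b=(C[...,2]>0.054)&(C[...,2]<0.075)&(abs(L[...,1]-g)<22)&(abs(L[...,0])<75)
        if b.sum()>20: print(n,g,b.sum(),"x ext",np.percentile(L[b][:,0],[1,99]).round(1),"y med %.1f"%np.median(L[b][:,1]),"z top %.4f"%np.percentile(C[b][:,2],95))
```

```text
t33.90 pos [0.4565 0.2944 0.196 ] jaw yaw 1.285 tool y [-0.    -0.001 -1.   ] F [-0.1 -0.5  1.1] w 0.0417 q [ 0.44  0.26  1.66 -0.    1.22 -0.84]
top cap px [404. 234.] 75 local [-60. -63.] z95 0.0659
top cap px [374. 237.] 75 local [-59.9  -1.6] z95 0.0663
top cap px [344. 241.] 74 local [-60.9  60. ] z95 0.0665
top cap px [314. 244.] 76 local [-60.8 121.9] z95 0.0661
top 124 826 x ext [-65.9  59.4] y med 122.4 z top 0.0661
top 62 829 x ext [-66.3  59.6] y med 60.8 z top 0.0661
top 0 822 x ext [-65.2  60.4] y med -0.7 z top 0.0660
top -62 836 x ext [-65.3  60. ] y med -62.1 z top 0.0662
scene cap px [246. 240.] 59 local [-58.3 -60.2] z95 0.0650
scene cap px [274. 242.] 59 local [-58.2   1. ] z95 0.0649
scene cap px [302. 243.] 56 local [-59.3  62.3] z95 0.0649
scene cap px [331. 245.] 56 local [-58.5 124.2] z95 0.0659
scene 124 389 x ext [-62.8   8.9] y med 125.0 z top 0.0654
scene 62 394 x ext [-64.    8.2] y med 63.5 z top 0.0648
scene 0 286 x ext [-61.9   7.2] y med 2.0 z top 0.0648
scene -62 282 x ext [-62.5   7.5] y med -59.2 z top 0.0649
```

View pics/top11.png

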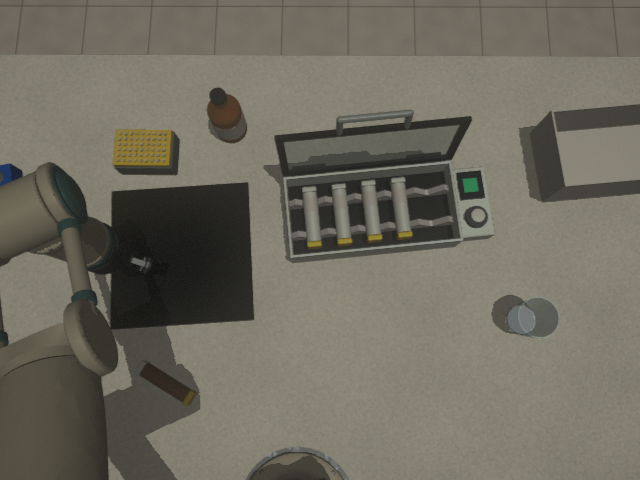

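View pics/scene11.png

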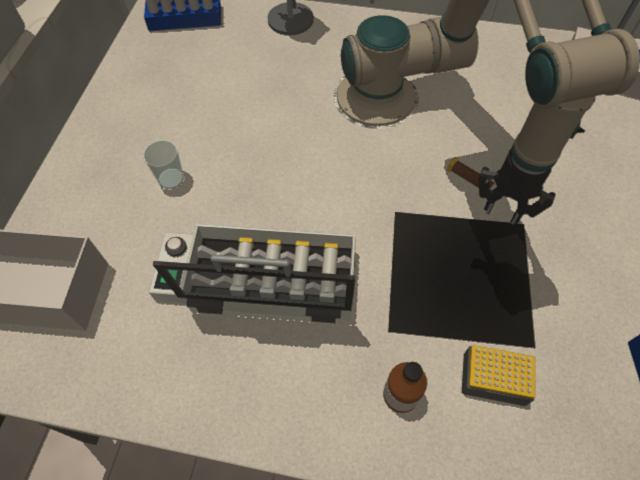

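All four tubes are seated: tops at 65–66 mm, evenly spaced in grooves 1–4, about 1.5 mm off centre lengthwise. The mat is empty. Next I'll measure the open handle.

Run:
```python
from h import *
for n in("top","scene"):
    d=img(n); C=cloud(d)
    m=(C[...,2]>0.274)&(C[...,2]<0.30)&(abs(C[...,0]-0.69)<0.05)&(abs(C[...,1]+0.134)<0.09)
    q=C[m]; print(n,m.sum(),cv2.minAreaRect((q[:,:2]*1000).astype(np.float32)),np.percentile(q[:,2],[50,95]))
```

```text
top 576 ((694.2645263671875, -135.14483642578125), (13.158153533935547, 131.15089416503906), 6.388103008270264) [0.28776313 0.29098616]
scene 593 ((696.9913330078125, -131.9237060546875), (14.318121910095215, 129.90867614746094), 6.390218257904053) [0.28706986 0.28997137]
```

Emit:
{"name": "arm_command", "arguments": {
  "commands": [
    [4, [0, -1, 3], -0.09],
    [4, [1, -2, 4], -0.1],
    [4, [2, -3.5, 4], -0.1],
    [4, [2, -4, 3], -0.1],
    [4, [2, -4, 1.5], -0.1],
    [4, [2, -4, 1], -0.1],
    [3.5, [2, -4, 0], -0.1],
    [3.5, [2, -4, 0], -0.1],
    [3.5, [2, -4, 0], -0.1],
    [3.5, [2, -4, 0], -0.1],
    [3.5, [2, -4, 0], -0.1],
    [3.5, [2, -2.5, 0], -0.08]
  ]
}}

```text
clock: 35.3
position: [0.6635, -0.1146, 0.354]
ee_rot: [-0.706, 0.707, 0.036, -0.036]
contact_force: [1.1, 0.9, -0.1]
width: 0.035
```

Emit:
{"name": "arm_command", "arguments": {
  "commands": [
    [3.5, [1.8, -1.4, 0], 0],
    [3.5, [0.6, -0.4, 0], 0],
    [3.5, [0, 0, 0], 0],
    [3.5, [0, 0, 0], 0],
    [3.5, [0, 0, 0], 0]
  ]
}}

```text
clock: 35.8
position: [0.6866, -0.1263, 0.3551]
ee_rot: [0.706, -0.706, -0.04, 0.039]
contact_force: [-0.2, -0.1, 0.3]
width: 0.0348
```

Run:
```python
from h import *
s=st(); img("wrist","w12")
```

```text
t35.80 pos [ 0.6866 -0.1263  0.3551] jaw yaw 0.112 tool y [ 0.  0. -1.] F [-0.2 -0.1  0.3] w 0.0348 q [-0.28  0.44  0.99  0.    1.7  -0.39]
```

View pics/w12.png

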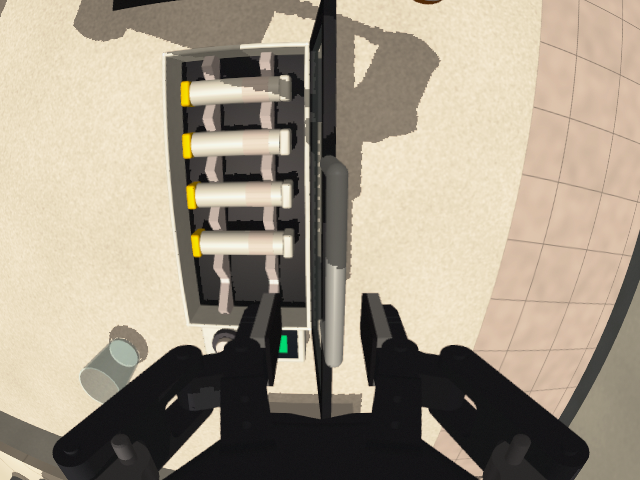

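Four tubes are visible in the housing at rows 92–243, and the bar is at column 335. I'll shift +0.8 cm in x and go down onto the bar.

Emit:
{"name": "arm_command", "arguments": {
  "commands": [
    [3.5, [0.8, -0.6, 0], 0],
    [3.5, [0, 0, 0], 0],
    [3.5, [0, 0, -2], 0],
    [3.5, [0, 0, -3], 0],
    [3.5, [0, 0, -2], 0],
    [3.5, [0, 0, -0.4], 0],
    [3.5, [0, 0, 0], 0],
    [0.5, [0, 0, 0], 0],
    [0.5, [0, 0, 0], 0],
    [0.5, [0, 0, 0], 0],
    [0.5, [0, 0, 0], 0]
  ],
  "grip_force": 40
}}

```text
clock: 36.95
position: [0.6961, -0.1335, 0.2823]
ee_rot: [-0.706, 0.706, 0.04, -0.038]
contact_force: [0.2, -0.5, 5.3]
width: 0.0106
```

Run:
```python
from h import *
s=st()
R=0.21;yaw=0.111;b=np.arctan2(0.004,0.21)
th=np.linspace(1.65,0,31)
r=-R*np.cos(th+b); z=R*np.sin(th+b)
for a,dr,dz in zip(th[1:],np.diff(r),np.diff(z)): print("%.2f  [%.2f, %.2f, %.2f]"%(a,100*dr*np.cos(yaw),100*dr*np.sin(yaw),100*dz))
```

```text
t36.95 pos [ 0.6961 -0.1335  0.2823] jaw yaw 0.111 tool y [ 0.003 -0.001 -1.   ] F [ 0.2 -0.5  5.3] w 0.0106 q [-0.29  0.47  1.12  0.    1.55 -0.4 ]
1.59  [-1.14, -0.13, 0.08]
1.54  [-1.15, -0.13, 0.02]
1.48  [-1.15, -0.13, -0.05]
1.43  [-1.14, -0.13, -0.11]
1.38  [-1.13, -0.13, -0.17]
1.32  [-1.12, -0.13, -0.23]
1.26  [-1.11, -0.12, -0.30]
1.21  [-1.09, -0.12, -0.36]
1.15  [-1.07, -0.12, -0.42]
1.10  [-1.05, -0.12, -0.48]
1.04  [-1.02, -0.11, -0.53]
0.99  [-0.99, -0.11, -0.59]
0.93  [-0.95, -0.11, -0.64]
0.88  [-0.92, -0.10, -0.69]
0.82  [-0.88, -0.10, -0.74]
0.77  [-0.84, -0.09, -0.79]
0.71  [-0.79, -0.09, -0.84]
0.66  [-0.75, -0.08, -0.88]
0.60  [-0.70, -0.08, -0.92]
0.55  [-0.64, -0.07, -0.96]
0.49  [-0.59, -0.07, -0.99]
0.44  [-0.54, -0.06, -1.02]
0.39  [-0.48, -0.05, -1.05]
0.33  [-0.42, -0.05, -1.07]
0.27  [-0.36, -0.04, -1.10]
0.22  [-0.30, -0.03, -1.11]
0.16  [-0.24, -0.03, -1.13]
0.11  [-0.18, -0.02, -1.14]
0.05  [-0.12, -0.01, -1.15]
0.00  [-0.05, -0.01, -1.15]
```

Emit:
{"name": "arm_command", "arguments": {
  "commands": [
    [0.5, [-1.1, -0.1, 0.1], 0],
    [0.5, [-1.2, -0.1, 0], 0],
    [0.5, [-1.1, -0.2, -0.1], 0],
    [0.5, [-1.1, -0.1, -0.1], 0],
    [0.5, [-1.1, -0.1, -0.2], 0],
    [0.5, [-1.1, -0.2, -0.2], 0],
    [0.5, [-1.1, -0.1, -0.3], 0],
    [0.5, [-1.1, -0.1, -0.3], 0],
    [0.5, [-1.1, -0.1, -0.4], 0],
    [0.5, [-1.1, -0.2, -0.5], 0]
  ]
}}

```text
clock: 37.95
position: [0.5843, -0.1458, 0.261]
ee_rot: [0.706, -0.706, -0.04, 0.038]
contact_force: [1.2, 2.1, 2.6]
width: 0.0109
```

Run:
```python
from h import *
s=st()
```

```text
t37.95 pos [ 0.5843 -0.1458  0.261 ] jaw yaw 0.111 tool y [ 0.003  0.001 -1.   ] F [1.2 2.1 2.6] w 0.0109 q [-0.36  0.31  1.42  0.    1.41 -0.47]
```

Emit:
{"name": "arm_command", "arguments": {
  "commands": [
    [0.5, [-1.0, -0.1, -0.5], 0],
    [0.5, [-1.0, -0.1, -0.6], 0],
    [0.5, [-1.0, -0.1, -0.6], 0],
    [0.5, [-0.9, -0.1, -0.7], 0],
    [0.5, [-0.9, -0.1, -0.8], 0],
    [0.5, [-0.8, -0.1, -0.8], 0],
    [0.5, [-0.8, -0.1, -0.8], 0],
    [0.5, [-0.8, -0.1, -0.9], 0],
    [0.5, [-0.7, -0.1, -0.9], 0],
    [0.5, [-0.6, 0, -1.0], 0]
  ]
}}

```text
clock: 38.95
position: [0.4985, -0.1554, 0.1836]
ee_rot: [-0.706, 0.706, 0.039, -0.04]
contact_force: [1.0, -0.5, 1.3]
width: 0.0108
```

Run:
```python
from h import *
s=st()
```

```text
t38.95 pos [ 0.4985 -0.1554  0.1836] jaw yaw 0.111 tool y [-0.001 -0.    -1.   ] F [ 1.  -0.5  1.3] w 0.0108 q [-0.44  0.24  1.72 -0.    1.18 -0.55]
```

Emit:
{"name": "arm_command", "arguments": {
  "commands": [
    [0.5, [-0.6, -0.1, -1.0], 0],
    [0.5, [-0.5, -0.1, -1.0], 0],
    [0.5, [-0.5, 0, -1.0], 0],
    [0.5, [-0.4, -0.1, -1.1], 0],
    [0.5, [-0.4, 0, -1.1], 0],
    [0.5, [-0.3, 0, -1.1], 0],
    [0.5, [-0.2, 0, -1.0], 0],
    [0.5, [-0.1, 0, -0.8], 0],
    [0.5, [-0.1, 0, -0.7], 0],
    [0.5, [-0.1, 0, -0.6], 0]
  ]
}}

```text
clock: 39.95
position: [0.4674, -0.159, 0.0899]
ee_rot: [-0.706, 0.706, 0.039, -0.039]
contact_force: [-1.2, -2.2, 0.9]
width: 0.0103
```

Run:
```python
from h import *
s=st()
```

```text
t39.95 pos [ 0.4674 -0.159   0.0899] jaw yaw 0.111 tool y [ 0.    -0.001 -1.   ] F [-1.2 -2.2  0.9] w 0.0103 q [-0.47  0.3   1.91 -0.    0.93 -0.58]
```

Emit:
{"name": "arm_command", "arguments": {
  "commands": [
    [0.5, [0, 0, -0.4], 0],
    [0.5, [0, 0, -0.3], 0],
    [0.5, [0, 0, -0.3], 0],
    [0.5, [0, 0, -0.2], 0],
    [0.5, [0, 0, -0.1], 0],
    [0.5, [0, 0, 0], 0]
  ]
}}

```text
clock: 40.55
position: [0.4668, -0.1591, 0.0773]
ee_rot: [-0.706, 0.706, 0.039, -0.04]
contact_force: [-2.5, -5.2, -0.3]
width: 0.0104
```

Run:
```python
from h import *
s=st()
```

```text
t40.55 pos [ 0.4668 -0.1591  0.0773] jaw yaw 0.112 tool y [-0.001 -0.001 -1.   ] F [-2.5 -5.2 -0.3] w 0.0104 q [-0.47  0.32  1.93 -0.    0.9  -0.58]
```

Emit:
{"name": "arm_command", "arguments": {
  "commands": [
    [0.5, [0, 0, -0.1], 0],
    [0.5, [0, 0, -0.1], 0],
    [0.5, [0, 0, 0], 0]
  ]
}}

```text
clock: 40.85
position: [0.4667, -0.1591, 0.0755]
ee_rot: [-0.706, 0.706, 0.039, -0.04]
contact_force: [-3.0, -4.5, 1.9]
width: 0.0106
```

Run:
```python
from h import *
s=st()
```

```text
t40.85 pos [ 0.4667 -0.1591  0.0755] jaw yaw 0.112 tool y [-0.001 -0.001 -1.   ] F [-3.  -4.5  1.9] w 0.0106 q [-0.47  0.32  1.93 -0.    0.89 -0.58]
```

Emit:
{"name": "arm_command", "arguments": {
  "commands": [
    [0.5, [0, 0, -0.1], 0],
    [0.5, [0, 0, -0.1], 0],
    [0.5, [0, 0, 0], 0]
  ]
}}

```text
clock: 41.15
position: [0.4667, -0.1591, 0.0744]
ee_rot: [-0.705, 0.707, 0.039, -0.04]
contact_force: [-6.2, -3.6, 9.7]
width: 0.0109
```

Run:
```python
from h import *
s=st()
```

```text
t41.15 pos [ 0.4667 -0.1591  0.0744] jaw yaw 0.112 tool y [-0.001 -0.002 -1.   ] F [-6.2 -3.6  9.7] w 0.0109 q [-0.47  0.32  1.93 -0.    0.89 -0.58]
```

Fz is nearly 10 N, so the lid is on its stop. I'll release, rise and check.

Emit:
{"name": "arm_command", "arguments": {
  "commands": [
    [3.5, [0, 0, 0], 0],
    [3.5, [0, 0, 0], 0],
    [3.5, [0, 0, 0], 0],
    [3.5, [0, 0, 2], 0],
    [3.5, [0, 0, 4], 0],
    [3.5, [0, 0, 4], 0],
    [3, [1.5, -2.5, 2], 0],
    [2, [2, -4, 0], 0],
    [1, [2, -4, 0], 0],
    [0, [2, -4, 0], 0],
    [0, [2, -3.5, 0], 0],
    [0, [1.5, -2.3, 0], 0]
  ]
}}

```text
clock: 42.35
position: [0.5785, -0.3638, 0.1925]
ee_rot: [-0.706, 0.706, 0.039, -0.039]
contact_force: [0.4, 0.4, -1.4]
width: 0.0001
```

Emit:
{"name": "arm_command", "arguments": {
  "commands": [
    [0, [0, 0, 0], 0],
    [0, [0, 0, 0], 0],
    [0, [0, 0, 0], 0]
  ]
}}

```text
clock: 42.65
position: [0.5768, -0.36, 0.193]
ee_rot: [0.707, -0.705, -0.039, 0.04]
contact_force: [-0.3, 1.1, -0.1]
width: -0.0001
```

Run:
```python
from h import *
s=st(); d=img("wrist","w13")
for n in("top","scene"):
    d=img(n,n+"13"); C=cloud(d)
    q=C.reshape(-1,3); L=np.stack([(q[:,:2]-c0)@AX,(q[:,:2]-c0)@AY],1)*1000
    for x in(-80,0,80):
        m=(abs(L[:,0]-x)<4)&(abs(L[:,1])<150); print(n,x,np.median(q[m,2]).round(4))
    m=(q[:,2]>0.063)&(q[:,2]<0.072)&(abs(L[:,1]+213)<25)&(abs(L[:,0]+37)<25)
    if m.sum()>20: print(n,"button top",m.sum(),cv2.minEnclosingCircle((q[m,:2]*1000).astype(np.float32)))
```

```text
t42.65 pos [ 0.5768 -0.36    0.193 ] jaw yaw 0.111 tool y [-0.001  0.002 -1.   ] F [-0.3  1.1 -0.1] w -0.0001 q [-0.66  0.47  1.35  0.    1.33 -0.77]
top -80 0.083
top 0 0.0803
top 80 0.0825
scene -80 0.0822
scene 0 0.0796
scene 80 0.0815
scene button top 126 ((581.0296630859375, -360.4706115722656), 15.509045600891113)
```

View pics/w13.png

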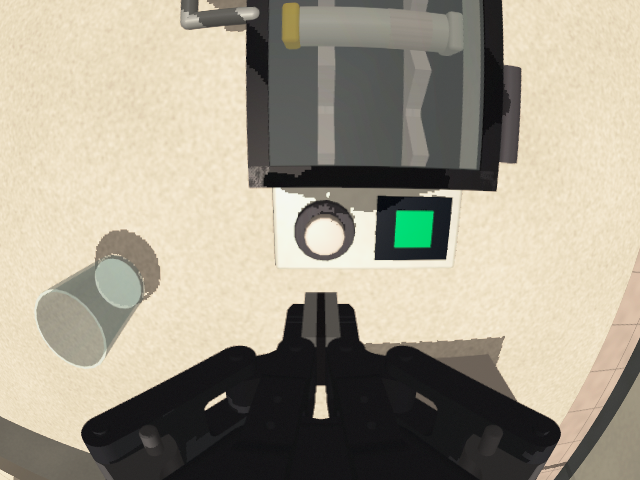

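View pics/scene13.png

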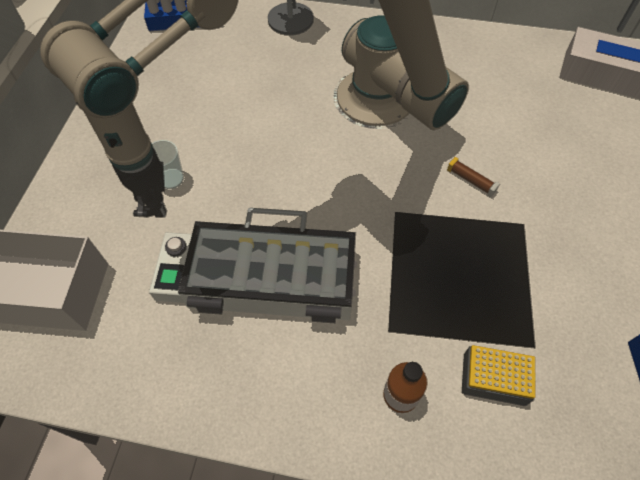

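The lid is flat at 80 mm, the same as before opening, and four tubes show through the panel. The button top is at (324,236) in the wrist view. Checking its position.

Run:
```python
from h import *
d=img("wrist"); s=st()
print(onz(d,324,236,0.067,"wrist"),dep(d,324,236,"wrist"))
```

```text
t42.85 pos [ 0.5771 -0.3603  0.1939] jaw yaw 0.112 tool y [ 0.  0. -1.] F [-0.2 -0.2 -0.8] w -0.0003 q [-0.66  0.46  1.35  0.    1.33 -0.77]
[ 0.58050899 -0.36119187  0.067     ] [ 0.58053945 -0.36140081  0.06636418]
```

Emit:
{"name": "arm_command", "arguments": {
  "commands": [
    [0, [0.1, 0, -2], 0],
    [0, [0, 0, -3], 0],
    [0, [0, 0, -3], 0],
    [0, [0, 0, -1.8], 0],
    [0, [0, 0, -0.4], 0],
    [0, [0, 0, 0], 0],
    [0, [0, 0, 0], 0]
  ]
}}

```text
clock: 43.55
position: [0.5792, -0.3617, 0.0929]
ee_rot: [-0.705, 0.707, 0.04, -0.039]
contact_force: [0.1, -0.2, 0.5]
width: 0.0001
```

Run:
```python
from h import *
s=st()
```

```text
t43.55 pos [ 0.5792 -0.3617  0.0929] jaw yaw 0.111 tool y [ 0.002 -0.002 -1.   ] F [ 0.1 -0.2  0.5] w 0.0001 q [-0.66  0.54  1.48  0.    1.12 -0.77]
```

Emit:
{"name": "arm_command", "arguments": {
  "commands": [
    [0, [0, 0, -0.4], 0],
    [0, [0, 0, -0.4], 0],
    [0, [0, 0, -0.3], 0],
    [0, [0, 0, -0.2], 0],
    [0, [0, 0, 0], 0],
    [0, [0, 0, 0], 0]
  ]
}}

```text
clock: 44.15
position: [0.5789, -0.3617, 0.0791]
ee_rot: [-0.706, 0.706, 0.04, -0.039]
contact_force: [-0.1, -0.9, 4.2]
width: 0.0001
```

Run:
```python
from h import *
s=st()
```

```text
t44.15 pos [ 0.5789 -0.3617  0.0791] jaw yaw 0.111 tool y [ 0.001 -0.001 -1.   ] F [-0.1 -0.9  4.2] w 0.0001 q [-0.66  0.55  1.49  0.    1.1  -0.77]
```

Emit:
{"name": "arm_command", "arguments": {
  "commands": [
    [0, [0, 0, -0.2], 0],
    [0, [0, 0, -0.1], 0],
    [0, [0, 0, 0], 0]
  ]
}}

```text
clock: 44.45
position: [0.5789, -0.3617, 0.0779]
ee_rot: [-0.705, 0.707, 0.04, -0.039]
contact_force: [-2.2, 1.7, 13.2]
width: 0.0001
```

Run:
```python
from h import *
s=st(); d=img("scene","s15")
cr=d["pixels"][200:320,130:370,::-1]; cv2.imwrite("pics/s15c.png",cv2.resize(cr,None,fx=3.3,fy=3.3))
```

```text
t44.45 pos [ 0.5789 -0.3617  0.0779] jaw yaw 0.111 tool y [ 0.002 -0.002 -1.   ] F [-2.2  1.7 13.2] w 0.0001 q [-0.66  0.55  1.49  0.    1.09 -0.77]
```

View pics/s15c.png

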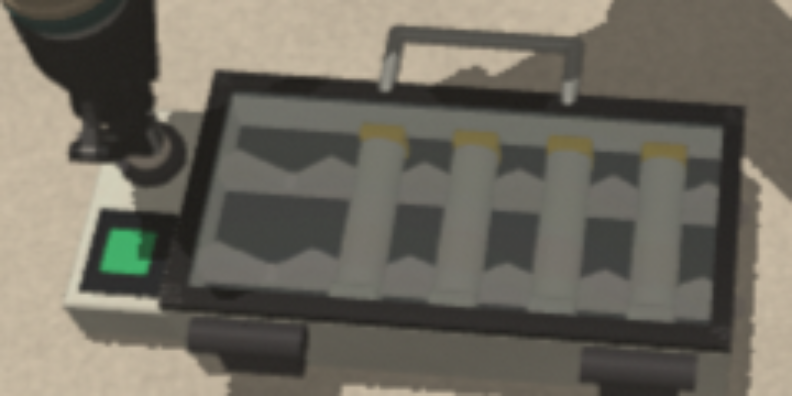

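Force 13 N, so the button is at its bottom stop and pressed. Lifting away and doing a final check.

Emit:
{"name": "arm_command", "arguments": {
  "commands": [
    [0, [0, 0, 1], 0],
    [0, [0, 0, 3], 0],
    [0, [0, 0, 4], 0],
    [0, [0, 0, 4], 0],
    [0, [-2, 0, 2], 0],
    [0, [-3, 0, 0], 0],
    [0, [-3, 0, 0], 0],
    [0, [0, 0, 0], 0],
    [0, [0, 0, 0], 0],
    [0, [0, 0, 0], 0]
  ]
}}

```text
clock: 45.5
position: [0.4989, -0.3613, 0.215]
ee_rot: [0.706, -0.706, -0.039, 0.039]
contact_force: [0.2, 0.3, 0.3]
width: -0.0
```

Run:
```python
from h import *
s=st(); findt()
for n in("top","scene"):
    d=img(n,n+"16"); C=cloud(d)
    q=C.reshape(-1,3); L=np.stack([(q[:,:2]-c0)@AX,(q[:,:2]-c0)@AY],1)*1000
    for x in(-80,0,80):
        m=(abs(L[:,0]-x)<4)&(abs(L[:,1])<150); print(n,x,np.median(q[m,2]).round(4))
    m=(abs(L[:,1]+213)<10)&(abs(L[:,0]+37)<10); print("button z",np.percentile(q[m,2],90))
```

```text
t45.50 pos [ 0.4989 -0.3613  0.215 ] jaw yaw 0.111 tool y [ 0.  0. -1.] F [0.2 0.3 0.3] w -0.0000 q [-0.74  0.36  1.47  0.    1.32 -0.85]
top -80 0.0826
top 0 0.0805
top 80 0.0822
button z 0.07005920802892196
scene -80 0.082
scene 0 0.0793
scene 80 0.0815
button z 0.06832071030548871
```

View pics/top16.png

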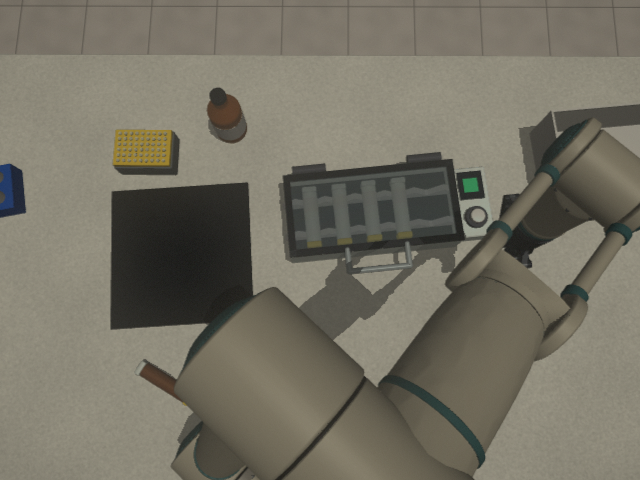

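View pics/scene16.png

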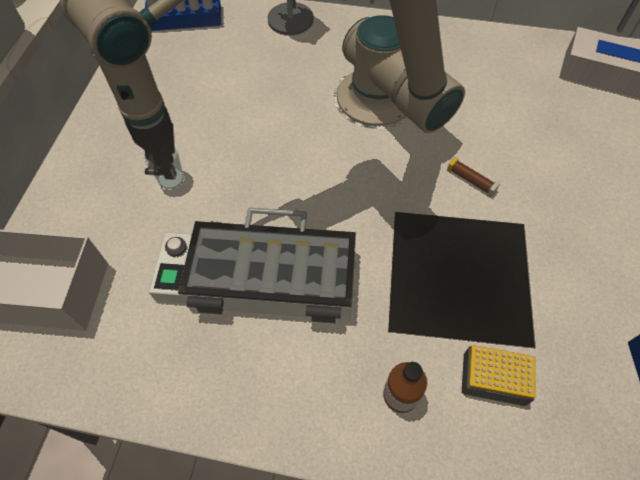

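Run:
```python
from rig import manip
print(manip.sign_off())
```

```text
the job is handed in; nothing more can be done
None
```

The incubator is loaded, shut and started, and the job was handed in at about 45.5 s on the robot clock.

- **Lid opening:** I raised the lid by its handle to the stop. Both cameras showed it staying open by itself after I let go.
- **Tubes:** Four whitish tubes were on the mat, and they now lie in grooves 1–4. Their tops were all at about 65–66 mm with even 62 mm spacing. They sit roughly 1.5–2 mm off centre toward the cap side.
- **Tube count:** The mat is empty; I left the brown look-alike off the mat alone.
- **Lid closing:** I guided the lid down by the handle until it rested on its stop (about 10 N). Its panel reads 80 mm high, the same as before it was opened.
- **Start button:** I pressed it to its bottom stop (13 N) and it sprang back to about 68–70 mm.
- **Bystanders:** In the final pictures the bottle and tip box look unmoved. The arm partly hid the beaker in the last views, but I never reached for it and there was no contact force.

The top and scene cameras disagreed by about 3 mm throughout, so I averaged them. I saw no grip slip and no knocked tube. No check failed, but I had no direct reading of the lid angle or button travel, so those two rest on heights and forces.

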